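Candlestick kits: blanks turned over in the V-rest, each with a base plate

ROBOT

A 7-joint arm with a two-finger parallel gripper is mounted at the origin on the work surface. World frame = base frame: x ahead of the robot, y to its left, z up, the work surface at z = 0. Lengths are in m, angles in rad, forces in N, time in s.
With the tool pointing down it reaches from about 0.425 to 0.825 m from the base axis. Payload 3.6 kg.
Tool frame: the origin (TCP) lies midway between the tips of the shut fingers; the grasp point (between the pads) lies 19 mm behind it; z points along the fingers, y is the line along which they close (so a half turn about z gives the same grasp; the last joint's range is limited). The gripper opens to 93 mm and grips with 3 to 60 N. Pads are 15 mm wide; open, the fingers measure 128 mm over their backs; the gripper's body (75 mm by 188 mm) begins 65 mm behind the grasp point.
Start: joints at [1.292, 0.615, -0.013, 1.423, 0.008, 1.103, -0.04], TCP at [0.163, -0.629, 0.219] pointing down, gripper open.
Joint ranges: [-3.12, 3.12], [-0.3, 2.06], [-1.34, 1.32], [0.26, 2.42], [-1.36, 4.5], [0.01, 1.98], [-2.84, 2.84]. Speed limits (rad/s): [2.79, 2.79, 3.14, 3.14, 3.14, 3.14, 3.14].

INTERFACE

Orientations are given as a unit quaternion [w, x, y, z].
In Python, from bench import arm gives the robot as it stands. The module is installed in compiled form; this text tells all that it offers.
- The arm moves only by the tool step_arm, never from a script. Its argument "rows" is one flat list of numbers, 6 for each row, row after row: the shift along the tool's x, y, z in mm, then the turn, a rotation vector about the tool's x, y, z in rad. A call has 1 to 8 rows; each row is the pose to reach, as a shift and turn from the pose commanded when the call began, along the tool's axes at that moment; what a row does not reach only later rows make up. A row lasts 1/8 s, in which the tool goes at most 62.5 mm and 10.7 degrees, less where a joint would pass 70% of its speed; a pose out of reach is approached as far as the arm can. A call with a gripper value outside its range is refused whole. "grip" is the opening, from -1 (shut) to 1 (fully open), set as the call begins (left out, the last holds). The fingers move at their own pace and stop on an object; "grip_force" is the grip in N (left out, the last holds). Time passes only in rows, so rows that repeat a pose let the fingers close. It gives the time, the measured TCP pose, the force, the opening and the grip force at its end, in the units of the state.
- arm.read_state(): the state, without advancing time (a new reading comes with each control period).
- arm.grab_frame(name): name is "scene" or "top" or "wrist"; returns the picture (384x512x3 uint8, red, green, blue); there is no depth.
- arm.camera_params(name): a dict with "K" (3x3 intrinsics, pixels), "R" (3x3) and "t" (3): a world point X has camera coordinates R X + t. Camera axes: x right, y down, z forward; pixel columns grow to the right and rows downward; lengths in m; the calibration is good to about 2 mm. A picture is of the moment at which its call begins: read the wrist's pose just before it. camera_params takes no time and is no camera call; for the wrist camera it gives the pose at the moment of the call.
- arm.job_done(): hands the job in; it is judged then, once.
The state is a dict: "clock": time; "joint_positions": joint angles; "joint_velocities": joint speeds; "joint_torque": joint torques, N m; "eef_pos": TCP position; "ee_rot": TCP orientation; "ft_force": force on the tool from outside, world axes, zero at the start; "torque": the same for the moment, N m; "width": opening from 0.0 (shut) to 1.0 (fully open); "finger_force": force on a finger pad.
Only numpy, scipy, OpenCV 4.12 (cv2) and the standard library are available. Lean on these libraries where they do the work, as an engineer would, in place of code of your own. Each camera call takes 0.05 s, during which the arm holds its last target. There are 200 camera calls.

TASK

Make up candlestick kits in the tray. First take the turning blanks by their top ends out of the rack and lay them all side by side in the V grooves of the sloping rest, down against its foot board, so that their grain can be compared; then take each one round its middle and lay it flat in a cradle of the tray, one to a bay, and push a base plate out of the bottom of the magazine for each blank and lay it flat in the pocket of the same bay. Leave the spare plates in the magazine with the pusher drawn fully home, and do not disturb the figure, the gouge, the dish or the sanding block.

Things in the scene. Friction and masses are not known exactly. Their poses are not given: they have to be found in the camera images.
- blank1_mid (a point): octagonal olive-wood turning blank, reddish tan, 22 mm across its flats (24 over the corners), 130 mm long, 50 g, both ends alike with a dark centre mark. The point is at its middle, z along its length. At the start it stands upright in a bore of the rack, 88 mm of it showing. None if absent: two or three blanks are there
- blank2_mid (a point): octagonal olive-wood turning blank, reddish tan, 22 mm across its flats (24 over the corners), 130 mm long, 50 g, both ends alike with a dark centre mark. The point is at its middle, z along its length. At the start it stands upright in a bore of the rack, 88 mm of it showing. None if absent: two or three blanks are there
- blank3_mid (a point): octagonal olive-wood turning blank, reddish tan, 22 mm across its flats (24 over the corners), 130 mm long, 50 g, both ends alike with a dark centre mark. The point is at its middle, z along its length. At the start it stands upright in a bore of the rack, 88 mm of it showing. None if absent: two or three blanks are there
- base1: pale olive-wood base plate, 50 x 50 x 14 mm, 35 g, a dark dot in the middle of both faces. Origin at its centre; z square to its faces, x and y square to its edges. Four are stacked flat in the magazine at the start, this one at the bottom
- base2: pale olive-wood base plate, 50 x 50 x 14 mm, 35 g, a dark dot in the middle of both faces. Origin at its centre; z square to its faces, x and y square to its edges. Four are stacked flat in the magazine at the start
- base3: pale olive-wood base plate, 50 x 50 x 14 mm, 35 g, a dark dot in the middle of both faces. Origin at its centre; z square to its faces, x and y square to its edges. Four are stacked flat in the magazine at the start
- base4: pale olive-wood base plate, 50 x 50 x 14 mm, 35 g, a dark dot in the middle of both faces. Origin at its centre; z square to its faces, x and y square to its edges. Four are stacked flat in the magazine at the start
- rack: dark wooden block 180 x 56 x 50 mm high, fixed; origin under its centre, x along its length. Three upright bores 26 mm wide on its centre line at x = -58, 0 and +58 mm, their floors 8 mm above the bench; one is empty when only two blanks are there
- grooves: the 45-degree slope of the plywood V-rest, fixed, high end to the robot's right: two cross rails (x -10 to -22 and -76 to -88 mm, tops at z -4 mm) with three 90-degree V notches each, on a board whose face is at z -32 mm. x runs downhill along the grooves, z square to the slope. Origin: on the middle groove's axis at the face of the foot board (8 mm thick, up to z +2 mm), 37 mm above the bench
- groove1 (a point): where the middle of a blank lies when it rests in groove 1 of the V-rest with its low end against the foot board: 65 mm up the groove, 83 mm above the bench. Grooves are 52 mm apart. Between the rails the fingers have 54 mm of room, centred 16 mm downhill of this point; the blank's top 42 mm stand clear above the upper rail. Friction may or may not hold a blank part-way up the slope
- groove2 (a point): where the middle of a blank lies when it rests in groove 2 of the V-rest with its low end against the foot board: 65 mm up the groove, 83 mm above the bench. Grooves are 52 mm apart. Between the rails the fingers have 54 mm of room, centred 16 mm downhill of this point; the blank's top 42 mm stand clear above the upper rail. Friction may or may not hold a blank part-way up the slope
- groove3 (a point): where the middle of a blank lies when it rests in groove 3 of the V-rest with its low end against the foot board: 65 mm up the groove, 83 mm above the bench. Grooves are 52 mm apart. Between the rails the fingers have 54 mm of room, centred 16 mm downhill of this point; the blank's top 42 mm stand clear above the upper rail. Friction may or may not hold a blank part-way up the slope
- magazine: blue sheet-steel push-feed magazine, fixed; origin under the centre of its chute, x the way plates come out (away from the robot). The chute is 75 mm high, closed on top, 54 x 54 mm inside, its floor 12 mm above the bench, its outer walls at x = -31 and +31 mm. A gate in front passes one plate onto a shelf 36 mm wide (x 32 to 92 mm, same height); pushed fully out, a plate's centre is at x = 62 mm
- pusher (a joint): slide of the pusher blade, m: 0 fully home (towards the robot), 0.068 fully out. The blade (11 mm thick) pushes the bottom plate out and then carries the rest of the stack until it is drawn fully home, when the stack drops. It stays where it is left; friction about 2 N, the stack adds up to 2 N
- knob (a point): red upright knob on the pusher, 16 mm across, from 23 to 59 mm above the bench; this point is on its axis, 47 mm above the bench. It moves with the pusher along the magazine's x, from x = -122 mm (home) to -54 mm (out). The blade under it is 34 mm wide, its top 23 mm above the bench
- tray: plywood kit tray 226 x 216 mm, fixed, floor 8 mm above the bench; origin under its centre, x away from the robot, y to the robot's left. Three bays 70 mm apart across y, each a square pocket (near) and beyond it a V cradle: two notched cross rails 12 mm thick at x = 12 and 78 mm, tops 32 mm above the bench. A blank lies there along x, 34 mm clear of a plate in the pocket
- pocket1 (a point): centre of the floor (8 mm above the bench) of bay 1's pocket, 55 x 55 mm inside, rim 4 mm high, sides along the tray's x and y; the sides towards and away from the robot have finger gaps 35 mm wide in the rim. A blank lying in the same bay's cradle has its middle 124 mm beyond this point along the tray's x and 28 mm above it
- pocket2 (a point): centre of the floor (8 mm above the bench) of bay 2's pocket, 55 x 55 mm inside, rim 4 mm high, sides along the tray's x and y; the sides towards and away from the robot have finger gaps 35 mm wide in the rim. A blank lying in the same bay's cradle has its middle 124 mm beyond this point along the tray's x and 28 mm above it
- pocket3 (a point): centre of the floor (8 mm above the bench) of bay 3's pocket, 55 x 55 mm inside, rim 4 mm high, sides along the tray's x and y; the sides towards and away from the robot have finger gaps 35 mm wide in the rim. A blank lying in the same bay's cradle has its middle 124 mm beyond this point along the tray's x and 28 mm above it
- figure: finished carved figure, 150 mm high, 90 mm across its foot, standing; origin under its centre. Leave alone
- gouge: carving gouge 180 mm long lying on the bench; origin on the bench under its handle. Leave alone
- dish: white dish 90 mm across, 32 mm high; origin under its centre. Leave alone
- sandblock: cork sanding block 75 x 42 x 25 mm; origin under its centre. Leave alone
There are look-alikes about, which are no part of the job. Leave any turquoise look-alike of the part that bears blank1_mid alone.

How it is judged:
By the outcome, as a careful person would: the job done as asked, in the order asked, and still so for the second after the job is handed in, with the robot touching nothing.
Of blank1, blank2, blank3 only 2 to 3 are there at a start; the rules pass over those that are not, and their reading is None.
At some moment in a run one of base1, base2, base3, base4 may be knocked a few centimetres aside while the robot is not near it.
Once in a run the grip may slacken for a moment while it holds something.
It also fails if it takes over 210 s, if anything falls off the work surface, if the arm or the gripper's body presses on something with over 40 N, if the wrist force passes 120 N, or if a joint passes its speed limit or range.

## Working session

There is one attempt and no reset: what is moved stays moved. The work goes in short steps, Python scripts to look and compute and a tool call to move; the robot and the scene stay as the last step left them, time stands still between calls to the robot, and variables do not carry over. Pictures are saved under pics/ and viewed, at most 14 in all, crops included, and the job is handed in when it is done.

Besides the shell and the picture viewer there is one more tool, called after "Request:" by a JSON object that holds its "api" and its "payload", one argument or row to a line. step_arm: Moves the arm, as the interface text tells. Its arguments: {"type":"object","properties":{"rows":{"type":"array"},"grip":{"type":"number"},"grip_force":{"type":"number"}},"required":["rows"]}

```bash
mkdir -p pics; cat > h.py <<'E'
import numpy as np, cv2
from bench import arm
from scipy.spatial.transform import Rotation as Ro
def shot(n,f=None):
    P=arm.camera_params(n); im=arm.grab_frame(n)
    if f: cv2.imwrite('pics/'+f,cv2.cvtColor(im,cv2.COLOR_RGB2BGR))
    return im,P
def ray(P,u,v):
    d=P['R'].T@np.linalg.solve(P['K'],[u,v,1]); return -P['R'].T@P['t'],d
def onz(P,u,v,z):
    c,d=ray(P,u,v); return c+d*(z-c[2])/d[2]
def proj(P,X):
    x=P['K']@(P['R']@np.array(X)+P['t']); return x[:2]/x[2]
def tri(P1,a,P2,b):
    c1,d1=ray(P1,*a);c2,d2=ray(P2,*b)
    s=np.linalg.lstsq(np.c_[d1,-d2],c2-c1,rcond=None)[0]
    return (c1+s[0]*d1+c2+s[1]*d2)/2, np.linalg.norm(c1+s[0]*d1-c2-s[1]*d2)
def rot(q): return Ro.from_quat([q[1],q[2],q[3],q[0]])
def st():
    s=arm.read_state(); return np.array(s['eef_pos']),rot(s['ee_rot']),s
def delta(p,R):
    "tool-frame shift mm and rotvec from the current measured pose to target"
    p0,R0,s=st(); return np.round(R0.inv().apply(np.array(p)-p0)*1000,1),np.round((R0.inv()*R).as_rotvec(),3)
E
python3 - <<'E'
from h import *
np.set_printoptions(precision=4,suppress=True)
ims=[]
for n in ('scene','top','wrist'):
    im,P=shot(n,n+'0.png'); print(n,P['K'][0,0],-P['R'].T@P['t'],P['R'][2])
p,R,s=st(); print(s['clock'],p,R.as_matrix())
E
```

```text
scene 425.2314241916585 [ 1.0168 -0.4655  0.8716] [-0.4815  0.4579 -0.7473]
top 442.77138057884116 [0.3865 0.0084 1.1357] [ 0.1422 -0.0275 -0.9895]
wrist 323.15069587592217 [ 0.2326 -0.6116  0.3839] [-0.2516 -0.0626 -0.9658]
0.15 [ 0.1624 -0.6288  0.2178] [[ 0.9682  0.2502 -0.0005]
 [ 0.2502 -0.9682  0.0019]
 [-0.     -0.002  -1.    ]]
```

View pics/scene0.png

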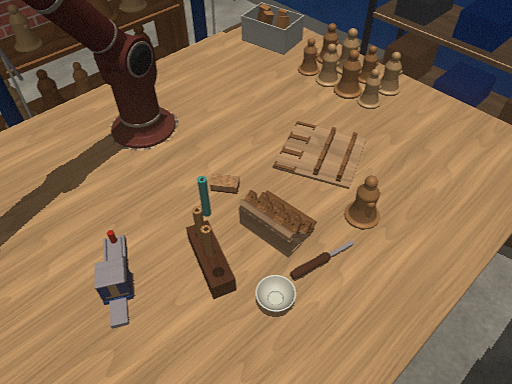

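View pics/top0.png

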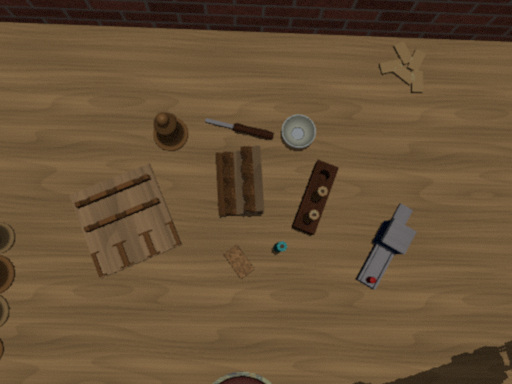

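```bash
python3 - <<'E'
from h import *
im=cv2.imread('pics/top0.png')
a=cv2.resize(im[130:290,70:270],None,fx=4,fy=4,interpolation=cv2.INTER_CUBIC)[:600]
b=cv2.resize(im[150:300,270:430],None,fx=4,fy=4,interpolation=cv2.INTER_CUBIC)[:600]
cv2.imwrite('pics/ta.png',a[:600,:800]);cv2.imwrite('pics/tb.png',b)
E
```

```text
(no output)
```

View pics/ta.png

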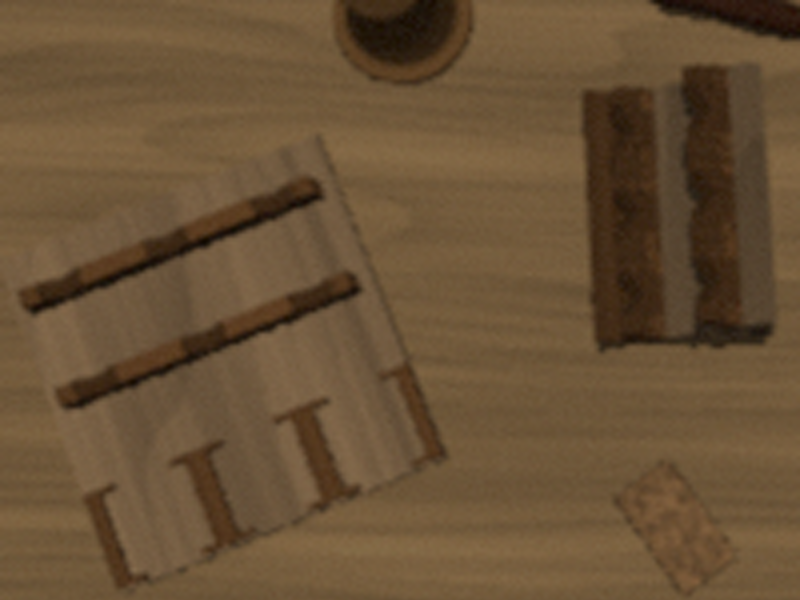

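View pics/tb.png

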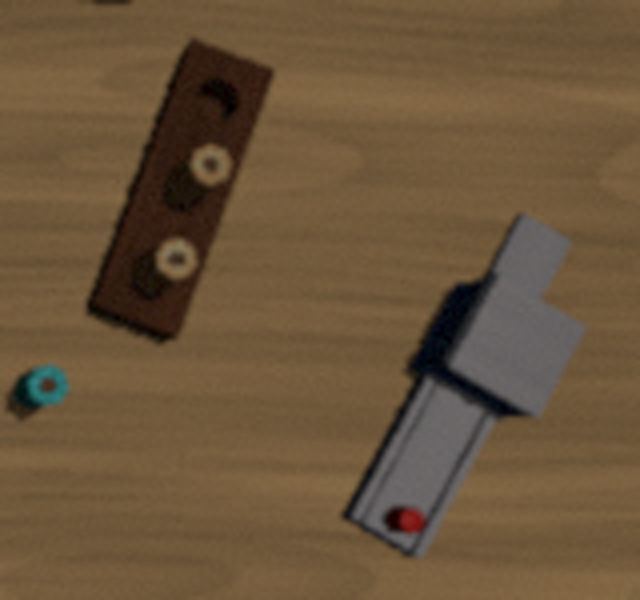

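```bash
cat > m1.py <<'E'
from h import *
np.set_printoptions(precision=4,suppress=True)
P=arm.camera_params('top')
def A(L,z,o=(70,130)): return np.array([onz(P,o[0]+(u+.5)/4-.5,o[1]+(v+.5)/4-.5,z) for u,v in L])
B=lambda L,z:A(L,z,(270,150))
def ang(d): return np.degrees(np.arctan2(d[1],d[0]))
t=A([(320,135),(445,460),(120,588),(18,262)],.008); print('tray',t[:,:2],t.mean(0),[np.linalg.norm(t[i]-t[i-1]) for i in range(4)],ang(t[0]-t[1]),ang(t[3]-t[2]),ang(t[2]-t[1])-90,ang(t[3]-t[0])-90)
r=B([(193,40),(272,70),(175,340),(90,310)],.05); print('rack',r.mean(0),[np.linalg.norm(r[i]-r[i-1]) for i in range(4)],ang(r[0]-r[3]),ang(r[1]-r[2]))
b=B([(210,165),(177,260)],.138); print('blanks',b, np.linalg.norm(b[0]-b[1]),ang(b[0]-b[1]))
k=B([(411,519)],.059); print('knob',k)
for z in (.075,.087):
  m=B([(497,272),(585,325),(537,415),(447,365)],z); print('mag',m.mean(0),[np.linalg.norm(m[i]-m[i-1]) for i in range(4)],ang(m[0]-m[3]),ang(m.mean(0)-k[0]),np.linalg.norm((m.mean(0)-k[0])[:2]))
s=B([(522,213),(571,240)],.012); print('shelf end',s,s.mean(0))
# rest foot board outer top edge, grooves
f=A([(584,92),(598,345)],.035); print('foot',f,ang(f[0]-f[1]))
h=A([(757,65),(775,335)],.10);print('high',h,ang(h[0]-h[1]))
g=B([(47,386)],.13);print('turq',g)
s_=A([(665,463),(735,555),(688,595),(613,497)],.025);print('sand',s_.mean(0))
E
python3 m1.py
```

```text
tray [[0.6227 0.2536]
 [0.4164 0.1632]
 [0.3325 0.36  ]
 [0.5345 0.4391]] [0.4765 0.304  0.008 ] [np.float64(0.20546227774258916), np.float64(0.22514077933683244), np.float64(0.21389320946397442), np.float64(0.21697887935066565)] 23.65451432980687 21.40452631407343 23.114879088288788 25.41571984667293
rack [ 0.5422 -0.1697  0.05  ] [np.float64(0.18278675781758494), np.float64(0.05303485023183774), np.float64(0.18126744844543613), np.float64(0.05527085833035717)] -20.096896228446738 -19.40162534253947
blanks [[ 0.5435 -0.1707  0.138 ]
 [ 0.4884 -0.152   0.138 ]] 0.058222739604066986 -18.687583180618056
knob [[ 0.3436 -0.3073  0.059 ]]
mag [ 0.4496 -0.3682  0.075 ] [np.float64(0.06512903633351422), np.float64(0.06138274199539344), np.float64(0.06274837975756531), np.float64(0.06109145790769551)] -28.930779716049365 -29.867566012557766 0.12225159546488026
mag [ 0.4489 -0.3639  0.087 ] [np.float64(0.06439220392085666), np.float64(0.06068829299958162), np.float64(0.062038480722511925), np.float64(0.06040030433231656)] -28.93077971604939 -28.26694223473033 0.11955757766828959
shelf end [[ 0.5379 -0.396   0.012 ]
 [ 0.5213 -0.4275  0.012 ]] [ 0.5296 -0.4117  0.012 ]
foot [[0.6501 0.083  0.035 ]
 [0.4892 0.0683 0.035 ]] 5.228571962462745
high [[ 0.6544 -0.0244  0.1   ]
 [ 0.4919 -0.0388  0.1   ]] 5.074913475852811
turq [[ 0.4156 -0.0799  0.13  ]]
sand [0.3782 0.017  0.025 ]
```

```bash
cat >> h.py <<'E'
np.set_printoptions(precision=4,suppress=True)
def fr(z,y):
    "tool rotation with z axis and approximate closing axis y"
    z=np.array(z,float);z/=np.linalg.norm(z);y=np.array(y,float);y-=z*(y@z);y/=np.linalg.norm(y)
    return Ro.from_matrix(np.c_[np.cross(y,z),y,z])
def down(a): a=np.radians(a); return fr([0,0,-1],[np.cos(a),np.sin(a),0])
def plan(W,start=None):
    p0,R0=start if start else st()[:2]
    for p,R in W:
        p=np.array(p);d=R0.inv().apply(p-p0)*1000;r=(R0.inv()*R).as_rotvec()
        n=max(np.linalg.norm(d)/62.5,np.degrees(np.linalg.norm(r))/10.7)
        print(np.round(d,1).tolist(),np.round(r,3).tolist(),'rows %.1f'%n); p0,R0=p,R
# rest
a=np.radians(5.15);gy=-np.array([np.cos(a),np.sin(a),0]);dh=np.array([-np.sin(a),np.cos(a),0]);Z=np.array([0,0,1.])
gx=(dh-Z)*.5**.5;gz=(dh+Z)*.5**.5;GO=np.array([.5703,.0686,.037])
def G(x,y,z): return GO+x*gx+y*gy+z*gz
# tray
ta=np.radians(23.5);TO=np.array([.4765,.304,0]);tx=np.array([np.cos(ta),np.sin(ta),0]);ty=np.array([-np.sin(ta),np.cos(ta),0])
def T(x,y,z): return TO+x*tx+y*ty+z*Z
# magazine
ma=np.radians(-29.5);MO=np.array([.4496,-.3682,0]);mx=np.array([np.cos(ma),np.sin(ma),0]);my=np.array([-np.sin(ma),np.cos(ma),0])
def M(x,y,z): return MO+x*mx+y*my+z*Z
E
python3 - <<'E'
from h import *
plan([((.5435,-.1707,.22),down(-174.85))])
P=arm.camera_params('top')
print(onz(P,172,137,0),onz(P,299,132,0),onz(P,240,128,0))
for y in (-.052,0,.052): print((4*(proj(P,G(-.016,y,-.004))-[70,130])).round(),(4*(proj(P,G(-.082,y,-.004))-[70,130])).round())
E
```

```text
[483.6, -348.2, -1.6] [-0.001, 0.002, 1.734] rows 9.5
[0.6968 0.2011 0.    ] [ 0.7216 -0.1332  0.    ] [0.7272 0.0235 0.    ]
[618. 129.] [692. 108.]
[623. 211.] [698. 193.]
[627. 294.] [703. 279.]
```

Request:
{"api": "step_arm", "payload": {
  "rows": [484,-348,-2,0,0,1.734,484,-348,-2,0,0,1.734,484,-348,-2,0,0,1.734,484,-348,-2,0,0,1.734,484,-348,-2,0,0,1.734,484,-348,-2,0,0,1.734,484,-348,-2,0,0,1.734,484,-348,-2,0,0,1.734],
  "grip": -0.14,
  "grip_force": 25
}}

```text
clock: 1.15
eef_pos: [0.4801, -0.2481, 0.2203]
ee_rot: [0.0, 0.815, -0.579, 0.0]
ft_force: [1.0, -1.2, -0.6]
width: 0.427
finger_force: 0.0
```

```bash
python3 - <<'E'
from h import *
p,R,s=st();print(p,s['joint_positions'],s['clock'])
plan([((.5435,-.1707,.22),down(-174.85))])
E
```

```text
[ 0.4801 -0.2481  0.2203] [ 0.2112  0.4572  0.3355  1.7485 -0.1776  0.9656 -2.1907] 1.15
[-52.2, -85.3, 0.3] [-0.0, -0.0, 0.245] rows 1.6
```

Request:
{"api": "step_arm", "payload": {
  "rows": [-52,-85,0,0,0,-0.18,-52,-85,0,0,0,-0.36,-52,-85,0,0,0,-0.54,-52,-85,0,0,0,-0.72,-52,-85,0,0,0,-0.9,-52,-85,0,0,0,-1.08,-52,-85,0,0,0,-1.26,-52,-85,0,0,0,-1.44]
}}

```text
clock: 2.15
eef_pos: [0.5415, -0.1722, 0.22]
ee_rot: [-0.0, 0.994, 0.108, -0.0]
ft_force: [0.5, -0.2, -0.3]
width: 0.428
finger_force: 0.0
```

Request:
{"api": "step_arm", "payload": {
  "rows": [0,0,0,0,0,-0.18,0,0,0,0,0,-0.36,0,0,0,0,0,-0.54,0,0,0,0,0,-0.72,0,0,0,0,0,-0.9,0,0,0,0,0,-1.08,0,0,0,0,0,-1.26,0,0,0,0,0,-1.457]
}}

```text
clock: 3.15
eef_pos: [0.5415, -0.1723, 0.22]
ee_rot: [-0.0, 0.674, 0.739, -0.0]
ft_force: [-0.3, -0.4, 0.7]
width: 0.43
finger_force: 0.0
```

```bash
python3 - <<'E'
from h import *
p,R,s=st();print(p,s['joint_positions'],s['clock'])
plan([((.5435,-.1707,.22),down(5.15))])
im,P=shot('wrist','w1.png')
for X in ([.5435,-.1707,.138],[.4884,-.152,.138],list(G(-.130,-.052,0)),list(G(-.13,0,0)),list(G(0,0,0))): print(proj(P,X))
E
```

```text
[ 0.5415 -0.1723  0.22  ] [ 0.5564  0.5183 -0.4478  1.6555  0.2534  1.0266  0.1205] 3.15
[1.4, 2.2, -0.0] [-0.001, -0.0, 0.003] rows 0.0
[259.4061 202.5435]
[191.2713 173.2452]
[401.3344   4.2076]
[328.1092   3.9703]
[312.7388 -76.7846]
```

View pics/w1.png

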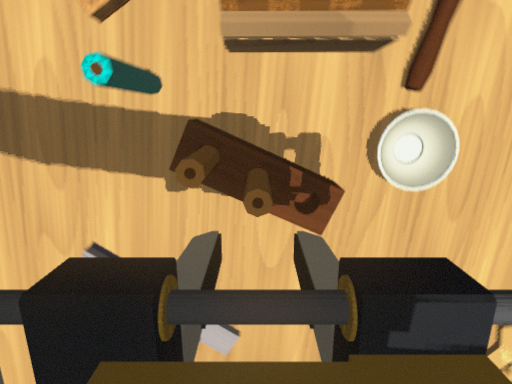

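Request:
{"api": "step_arm", "payload": {
  "rows": [2,0,50,0,0,0,2,0,90,0,0,0,2,0,118,0,0,0,2,0,118,0,0,0]
}}

```text
clock: 3.7
eef_pos: [0.5397, -0.17, 0.1002]
ee_rot: [-0.002, 0.676, 0.737, -0.001]
ft_force: [0.4, -0.3, 0.5]
width: 0.433
finger_force: 0.0
```

Request:
{"api": "step_arm", "payload": {
  "rows": [0,0,0,0,0,0,0,0,0,0,0,0,0,0,0,0,0,0,0,0,0,0,0,0],
  "grip": -1,
  "grip_force": 25
}}

```text
clock: 4.2
eef_pos: [0.5427, -0.1704, 0.1037]
ee_rot: [0.001, 0.676, 0.737, 0.001]
ft_force: [-0.4, 0.7, 5.9]
width: 0.246
finger_force: 25.0
```

Request:
{"api": "step_arm", "payload": {
  "rows": [0,0,-40,0,0,0,0,0,-90,0,0,0,0,0,-130,0,0,0,0,0,-160,0,0,0,0,0,-160,0,0,0]
}}

```text
clock: 4.82
eef_pos: [0.5427, -0.1703, 0.2645]
ee_rot: [0.002, 0.676, 0.737, 0.001]
ft_force: [-0.1, 0.5, -1.1]
width: 0.246
finger_force: 25.0
```

```bash
python3 - <<'E'
from h import *
p,R,s=st();print(p,s['joint_positions'],s['clock'],s['width'])
RG=fr(gx,-gy)
# TCP 36mm below blank top: at groove x=-130+36=-94
y=-.052
plan([(G(-.16,y,.05),down(5.15)),(G(-.16,y,.05),RG),(G(-.094,y,.05),RG)])
P=arm.camera_params('top')
im,P=shot('top'); cv2.imwrite('pics/t2.png',cv2.cvtColor(cv2.resize(im[110:290,200:420],None,fx=3,fy=3),cv2.COLOR_RGB2BGR))
E
```

```text
[ 0.5427 -0.1703  0.2645] [ 0.5636  0.4761 -0.4634  1.5921  0.2299  1.1228  0.1323] 4.825 0.24649222196784892
[158.2, 100.0, 79.2] [0.005, 0.002, -0.003] rows 3.3
[0.0, 0.0, 0.0] [-0.0, 0.785, 0.0] rows 4.2
[-0.0, -0.0, 66.0] [0.0, 0.0, 0.0] rows 1.1
```

```bash
python3 - <<'E'
from h import *
RG=fr(gx,-gy);y=-.052
plan([(G(-.22,y,.08),RG),(G(-.16,y,.05),RG)])
E
```

```text
[136.7, 101.7, 13.4] [0.002, 0.786, -0.003] rows 4.2
[-30.0, 0.0, 60.0] [0.0, 0.0, 0.0] rows 1.1
```

View pics/t2.png

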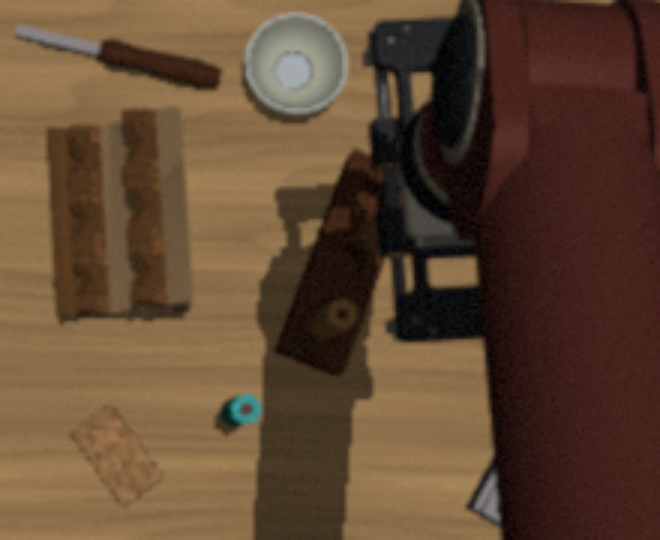

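Request:
{"api": "step_arm", "payload": {
  "rows": [137,102,13,0,0.18,0,137,102,13,0,0.36,0,137,102,13,0,0.54,0,137,102,13,0,0.7,0,137,102,13,0,0.786,0,137,102,13,0,0.786,0]
}}

```text
clock: 5.62
eef_pos: [0.6302, -0.0276, 0.2446]
ee_rot: [-0.284, 0.626, 0.679, 0.257]
ft_force: [0.5, 0.1, -0.7]
width: 0.247
finger_force: 25.0
```

```bash
python3 - <<'E'
from h import *
p,R,s=st();print(p,s['joint_positions'],s['clock'],s['width'])
RG=fr(gx,-gy);y=-.052
plan([(G(-.22,y,.08),RG),(G(-.16,y,.05),RG)])
im,P=shot('wrist','w2.png')
for y in (-.052,0,.052): print([proj(P,G(x,y,z)).round(1).tolist() for x,z in ((-.01,-.0156),(-.076,-.0156),(0,0.002))])
print(p+R.apply([0,0,.096]))
E
```

```text
[ 0.6302 -0.0276  0.2446] [ 0.6866  0.8456 -0.7141  1.3319 -0.2635  1.299   0.2915] 5.625 0.24650929790586057
[4.7, 1.0, -1.6] [-0.001, -0.001, -0.01] rows 0.1
[-30.0, 0.0, 60.0] [0.0, 0.0, 0.0] rows 1.1
[[258.3, 246.6], [258.5, 271.7], [258.2, 230.5]]
[[216.8, 246.9], [209.2, 272.1], [217.2, 230.9]]
[[175.3, 247.3], [159.9, 272.6], [176.2, 231.2]]
[0.624  0.0401 0.1768]
```

View pics/w2.png

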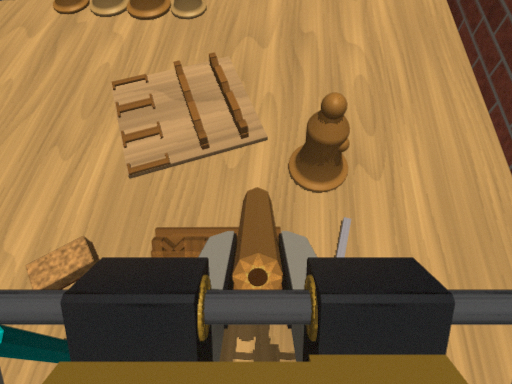

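```bash
python3 - <<'E'
from h import *
im=cv2.imread('pics/w2.png')
for r in (229,231,233,240,246,252): print(r,' '.join('%d'%v for v in im[r,146:292,1]))
P=arm.camera_params('wrist')
for y in (-.08,.08): print([proj(P,G(x,y,z)).round(1).tolist() for x,z in ((.008,.002),(0,.002),(0,-.02),(-.01,-.004))])
for v in range(216,264,2): print(v,im[v,230,1],im[v,160,1],im[v,190,1],end='; ')
E
```

```text
229 145 148 148 146 144 139 141 150 138 94 78 78 74 80 71 75 75 73 76 78 77 75 75 78 75 74 80 75 76 78 75 77 76 72 75 80 77 78 78 78 79 74 78 75 79 81 75 78 78 75 78 76 78 80 75 78 80 77 77 77 79 79 77 78 78 80 81 79 79 79 79 77 82 79 74 79 79 80 80 81 77 80 76 79 83 80 78 81 79 80 77 80 68 58 56 59 65 80 84 81 83 81 84 79 80 77 81 82 81 83 85 83 79 82 82 80 85 84 84 82 84 82 84 84 84 84 78 61 62 63 75 79 80 79 99 128 127 128 132 133 132 138 140 136 130 128
231 149 145 142 142 139 139 145 149 136 94 83 80 82 82 81 80 80 82 81 83 79 82 81 79 82 84 81 82 79 82 81 83 80 84 79 80 81 81 79 80 82 81 82 80 81 80 83 82 83 83 82 80 86 82 83 82 82 80 80 80 83 87 85 82 81 83 81 80 79 83 86 81 84 83 78 83 84 84 88 105 109 129 125 127 125 127 126 116 88 79 82 80 66 59 57 57 63 85 81 80 81 79 84 80 82 80 80 81 79 84 79 82 80 84 84 82 83 80 82 85 83 84 86 86 83 84 82 69 62 64 78 81 82 83 98 132 132 134 132 133 135 134 135 136 135 131
233 146 145 141 140 139 141 144 144 134 106 76 81 82 81 82 81 82 84 84 81 81 82 81 83 83 82 82 86 84 80 85 86 85 88 83 83 86 82 82 85 86 84 87 82 87 82 85 83 86 82 85 
[... 1547 characters left out ...]
130 131 136 119 57 33 32 32 18 35 55 55 56 61 76 79 80 82 83 80 80 79 81 80 83 80 78 82 81 80 81 80 84 82 81 80 81 86 83 83 83 81 84 84 84 82 83 82 87 81 71 62 58 44 26 28 36 37 40 86 133 133 133 134 134 133
[[279.1, 230.3], [279.5, 232.5], [279.3, 248.6], [280.0, 239.9]]
[[155.5, 230.9], [153.6, 233.2], [155.1, 249.2], [151.5, 240.6]]
216 146 141 138; 218 142 138 138; 220 140 138 137; 222 143 138 133; 224 142 136 135; 226 129 132 127; 228 68 71 68; 230 89 81 79; 232 135 83 78; 234 132 84 88; 236 132 79 82; 238 131 68 64; 240 134 72 67; 242 133 79 74; 244 131 86 77; 246 124 78 71; 248 108 80 73; 250 79 77 69; 252 57 91 82; 254 35 90 87; 256 31 90 82; 258 31 36 39; 260 35 37 32; 262 31 35 34;
```

```bash
python3 - <<'E'
from h import *
RG=fr(gx,-gy);y=-.052
p,R,s=st();print(p)
plan([(G(-.12,y,.03),RG),(G(-.107,y,.004),RG),(G(-.096,y,.004),RG)])
E
```

```text
[ 0.6305 -0.0256  0.2469]
[-48.4, 0.8, 98.5] [-0.0, -0.001, -0.006] rows 1.8
[-26.0, -0.0, 13.0] [0.0, 0.0, 0.0] rows 0.5
[-0.0, 0.0, 11.0] [0.0, 0.0, 0.0] rows 0.2
```

Request:
{"api": "step_arm", "payload": {
  "rows": [-20,1,40,0,0,-0.005,-38,1,75,0,0,-0.005,-48,1,98,0,0,-0.005,-48,1,98,0,0,-0.005,-60,1,104,0,0,-0.005,-74,1,111,0,0,-0.005,-74,1,111,0,0,-0.005]
}}

```text
clock: 6.55
eef_pos: [0.6295, 0.0001, 0.1171]
ee_rot: [-0.282, 0.623, 0.682, 0.259]
ft_force: [0.7, 0.3, -0.2]
width: 0.248
finger_force: 25.0
```

Request:
{"api": "step_arm", "payload": {
  "rows": [0,0,3,0,0,0,0,0,6,0,0,0,0,0,9,0,0,0,0,0,12,0,0,0,0,0,12,0,0,0]
}}

```text
clock: 7.18
eef_pos: [0.6291, 0.0101, 0.1099]
ee_rot: [-0.282, 0.622, 0.683, 0.259]
ft_force: [0.4, 0.2, -0.6]
width: 0.245
finger_force: 25.0
```

```bash
cat >> h.py <<'E'
def inG(p): d=np.array(p)-GO; return np.array([d@gx,d@gy,d@gz])*1000
E
python3 - <<'E'
from h import *
p,R,s=st();print(inG(p),R.inv().apply(s['ft_force']),s['clock'])
E
```

```text
[-96.5056 -53.3436   6.6476] [-0.368   0.4341  0.5466] 7.175
```

Request:
{"api": "step_arm", "payload": {
  "rows": [-2,0,0,0,0,0,-4,0,0,0,0,0,-4,0,1,0,0,0,-4,0,3,0,0,0,-4,0,3,0,0,0]
}}

```text
clock: 7.8
eef_pos: [0.6283, 0.0097, 0.1059]
ee_rot: [-0.283, 0.622, 0.683, 0.259]
ft_force: [-5.2, -0.9, 4.8]
width: 0.248
finger_force: 25.0
```

```bash
python3 - <<'E'
from h import *
p,R,s=st();print(inG(p),R.inv().apply(s['ft_force']),s['clock'],(fr(gx,-gy).inv()*R).as_rotvec())
E
```

```text
[-93.8892 -52.4861   3.5615] [ 3.1384 -5.2232 -3.6897] 7.8 [ 0.0005  0.0025 -0.0032]
```

Request:
{"api": "step_arm", "payload": {
  "rows": [0,-1,0,0,0,0,0,-1,0,0,0,0,0,-1,0,0,0,0,0,-1,0,0,0,0],
  "grip": -0.2
}}

```text
clock: 8.3
eef_pos: [0.6287, 0.0087, 0.1048]
ee_rot: [-0.281, 0.623, 0.682, 0.26]
ft_force: [-0.1, 0.7, 0.4]
width: 0.401
finger_force: 0.0
```

Request:
{"api": "step_arm", "payload": {
  "rows": [3,-1,-30,0,0,0,10,-1,-80,0,0,0,20,-1,-120,0,0,0,20,-1,-120,0,0,0]
}}

```text
clock: 8.8
eef_pos: [0.6357, -0.064, 0.2066]
ee_rot: [-0.278, 0.624, 0.682, 0.261]
ft_force: [0.6, 0.9, -0.3]
width: 0.395
finger_force: 0.0
```

```bash
python3 - <<'E'
from h import *
p,R,s=st();print(inG(p),R.inv().apply(s['ft_force']),s['clock'])
im,P=shot('wrist','w3.png')
print([proj(P,G(x,-.052,0)).round(1).tolist() for x in (0,-.13)])
B=(.4872,-.1505)
plan([((*B,.26),down(5.15)),((*B,.103),down(5.15))])
E
```

```text
[-217.4588  -53.266    22.4106] [0.4114 0.6648 0.8178] 8.8
[[253.8, 190.9], [253.9, 228.2]]
[-13.2, -153.8, -92.6] [0.006, -0.784, 0.001] rows 4.2
[0.0, 0.0, 157.0] [0.0, 0.0, 0.0] rows 2.5
```

View pics/w3.png

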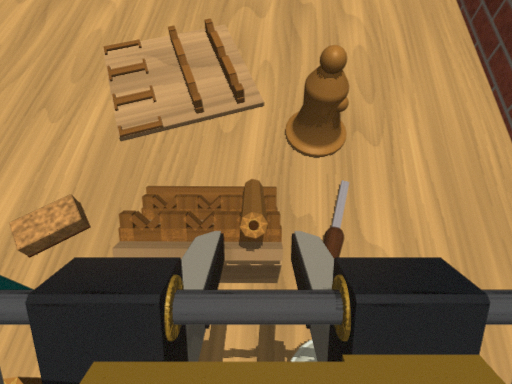

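Request:
{"api": "step_arm", "payload": {
  "rows": [-13,-154,-92,0,-0.18,0,-13,-154,-92,0,-0.36,0,-13,-154,-92,0,-0.54,0,-13,-154,-92,0,-0.7,0,-13,-154,-92,0,-0.784,0,-13,-154,-92,0,-0.784,0,-13,-154,-92,0,-0.784,0]
}}

```text
clock: 9.72
eef_pos: [0.486, -0.1499, 0.2581]
ee_rot: [-0.001, 0.675, 0.738, 0.002]
ft_force: [-0.0, 0.7, 0.2]
width: 0.397
finger_force: 0.0
```

```bash
python3 - <<'E'
from h import *
p,R,s=st();print(p,s['clock'])
im,P=shot('wrist','w4.png')
X=[.4876,-.1515,.138]; u=proj(P,X);print(u)
x,y=u.round().astype(int); g=im[y-25:y+25,x-25:x+25]
# dark centre mark
gr=cv2.GaussianBlur(cv2.cvtColor(g,cv2.COLOR_RGB2GRAY),(5,5),0)[10:40,10:40]; print(cv2.minMaxLoc(gr)[0],np.array(cv2.minMaxLoc(gr)[2])+[x-15,y-15])
cv2.imwrite('pics/c4.png',cv2.cvtColor(cv2.resize(g,None,fx=6,fy=6),cv2.COLOR_RGB2BGR))
for q in (u,np.array(cv2.minMaxLoc(gr)[2])+[x-15,y-15]): print(onz(P,*q,.138))
B=(.4876,-.1515)
plan([((*B,.26),down(5.15)),((*B,.103),down(5.15))])
E
```

```text
[ 0.486  -0.1499  0.2581] 9.725
[257.9827 195.0552]
41.0 [272 190]
[ 0.4876 -0.1515  0.138 ]
[ 0.4999 -0.1456  0.138 ]
[-1.2, 1.3, -1.9] [0.001, -0.004, -0.001] rows 0.0
[0.0, 0.0, 157.0] [0.0, 0.0, 0.0] rows 2.5
```

View pics/c4.png

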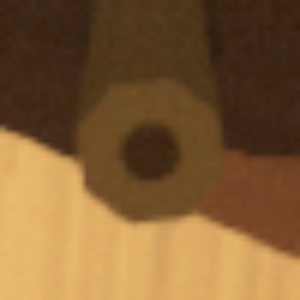

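Request:
{"api": "step_arm", "payload": {
  "rows": [-1,1.5,55,0,0,0,-1,1.5,110,0,0,0,-1,1.5,140,0,0,0,-1,1.5,156,0,0,0,-1,1.5,156,0,0,0]
}}

```text
clock: 10.4
eef_pos: [0.4875, -0.1509, 0.1014]
ee_rot: [-0.002, 0.675, 0.738, 0.001]
ft_force: [-0.2, 0.2, 0.5]
width: 0.4
finger_force: 0.0
```

Request:
{"api": "step_arm", "payload": {
  "rows": [0,0,0,0,0,0,0,0,0,0,0,0,0,0,0,0,0,0,0,0,0,0,0,0],
  "grip": -1
}}

```text
clock: 10.9
eef_pos: [0.4888, -0.1504, 0.1039]
ee_rot: [0.001, 0.675, 0.738, 0.002]
ft_force: [-1.2, -0.2, 4.2]
width: 0.238
finger_force: 25.0
```

Request:
{"api": "step_arm", "payload": {
  "rows": [0,0,-50,0,0,0,0,0,-100,0,0,0,0,0,-150,0,0,0,0,0,-165,0,0,0,0,0,-165,0,0,0]
}}

```text
clock: 11.52
eef_pos: [0.4883, -0.1505, 0.2686]
ee_rot: [0.001, 0.674, 0.738, 0.002]
ft_force: [-0.2, 0.4, -1.1]
width: 0.238
finger_force: 25.0
```

```bash
python3 - <<'E'
from h import *
p,R,s=st();print(p,s['clock'],s['width'])
RG=fr(gx,-gy);y=.0005
plan([(G(-.22,y,.08),RG),(G(-.12,y,.03),RG),(G(-.107,y,.008),RG)])
E
```

```text
[ 0.4883 -0.1505  0.2686] 11.525 0.23769340927413174
[111.8, 100.8, 20.1] [0.004, 0.784, 0.002] rows 4.2
[-50.0, -0.0, 100.0] [0.0, 0.0, 0.0] rows 1.8
[-22.0, 0.0, 13.0] [0.0, 0.0, 0.0] rows 0.4
```

Request:
{"api": "step_arm", "payload": {
  "rows": [112,101,20,0,0.18,0,112,101,20,0,0.36,0,112,101,20,0,0.54,0,112,101,20,0,0.7,0,112,101,20,0.004,0.784,0.002,112,101,20,0.004,0.784,0.002,112,101,20,0.004,0.784,0.002]
}}

```text
clock: 12.4
eef_pos: [0.5781, -0.0284, 0.2485]
ee_rot: [-0.284, 0.623, 0.682, 0.258]
ft_force: [0.1, 0.3, 0.2]
width: 0.242
finger_force: 25.0
```

Request:
{"api": "step_arm", "payload": {
  "rows": [-25,0,50,0,0,0,-50,0,100,0,0,0,-60,0,106,0,0,0,-72,0,113,0,0,0,-72,0,113,0,0,0,-72,0,113,0,0,0]
}}

```text
clock: 13.15
eef_pos: [0.5771, -0.0013, 0.1196]
ee_rot: [-0.282, 0.623, 0.682, 0.259]
ft_force: [-0.1, -0.4, -1.0]
width: 0.236
finger_force: 25.0
```

```bash
python3 - <<'E'
from h import *
p,R,s=st();print(inG(p),R.inv().apply(s['ft_force']),s['clock'],(fr(gx,-gy).inv()*R).as_rotvec())
RG=fr(gx,-gy);y=.0005
plan([(G(-.094,y,.0075),RG)])
E
```

```text
[-108.0336   -0.4672    8.7184] [-0.9899 -0.1421  0.4288] 13.15 [-0.0019 -0.0001 -0.0006]
[-1.2, -1.0, 14.0] [0.002, 0.0, 0.001] rows 0.2
```

Same final sequence as before: 14 mm down the groove, then settle 5 mm into the V.

Request:
{"api": "step_arm", "payload": {
  "rows": [-1,-1,4,0,0,0,-2,-1,8,0,0,0,-2,-1,12,0,0,0,-5,-1,12,0,0,0,-6,-1,15,0,0,0,-6,-1,15,0,0,0]
}}

```text
clock: 13.9
eef_pos: [0.5752, 0.0042, 0.1052]
ee_rot: [-0.283, 0.623, 0.681, 0.259]
ft_force: [-1.8, -5.6, 8.5]
width: 0.24
finger_force: 25.0
```

```bash
python3 - <<'E'
from h import *
p,R,s=st();print(inG(p),R.inv().apply(s['ft_force']),s['clock'],(fr(gx,-gy).inv()*R).as_rotvec())
E
```

```text
[-93.887    0.8501   2.5712] [ 2.1403 -2.3111 -9.8536] 13.9 [-0.0012  0.0014  0.0007]
```

Request:
{"api": "step_arm", "payload": {
  "rows": [-1,0,0,0,0,0,-1,0,0,0,0,0,-1,0,0,0,0,0,-1,0,0,0,0,0],
  "grip": -0.28
}}

```text
clock: 14.4
eef_pos: [0.5743, 0.0051, 0.1024]
ee_rot: [-0.283, 0.623, 0.682, 0.258]
ft_force: [-0.1, -0.2, -0.0]
width: 0.361
finger_force: 0.0
```

Request:
{"api": "step_arm", "payload": {
  "rows": [3,0,-30,0,0,0,10,0,-80,0,0,0,20,0,-120,0,0,0,20,0,-120,0,0,0]
}}

```text
clock: 14.9
eef_pos: [0.5829, -0.0677, 0.2037]
ee_rot: [-0.28, 0.624, 0.682, 0.259]
ft_force: [-0.3, 0.2, -0.7]
width: 0.358
finger_force: 0.0
```

```bash
python3 - <<'E'
from h import *
p,R,s=st();print(inG(p),R.inv().apply(s['ft_force']),s['clock'],s['joint_positions'])
im,P=shot('wrist','w5.png')
for y in (-.052,0): print([proj(P,G(x,y,0)).round(1).tolist() for x in (0,-.13)])
cv2.imwrite('pics/c5.png',cv2.cvtColor(cv2.resize(im[160:260,180:380],None,fx=3,fy=3),cv2.COLOR_RGB2BGR))
RN=fr(-gz,-gy)
plan([(G(-.2,.0,.2),down(5.15)),(G(-.059,-.052,.12),RN),(G(-.059,-.052,-.019),RN)])
E
```

```text
[-214.723    -0.3285   21.075 ] [-0.3268 -0.2393  0.7059] 14.9 [ 0.7969  0.8512 -0.7249  1.4699 -0.2369  1.2246  0.3981]
[[298.2, 190.5], [318.4, 227.9]]
[[255.4, 190.5], [255.5, 227.9]]
[179.0, 1.1, 12.3] [0.001, -0.785, -0.0] rows 4.2
[43.1, 52.0, 156.3] [0.0, -0.785, 0.0] rows 4.2
[0.0, -0.0, 139.0] [0.0, 0.0, 0.0] rows 2.2
```

View pics/c5.png

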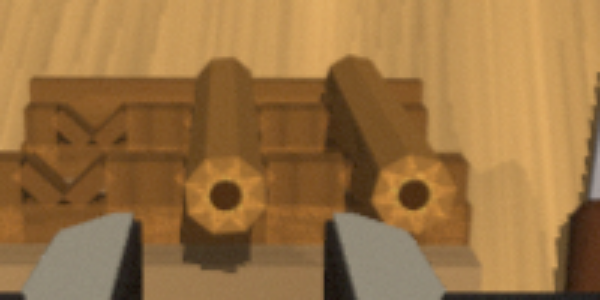

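Request:
{"api": "step_arm", "payload": {
  "rows": [179,1,12,0,-0.18,0,179,1,12,0,-0.36,0,179,1,12,0,-0.54,0,179,1,12,0,-0.7,0,179,1,12,0,-0.785,0,179,1,12,0,-0.785,0]
}}

```text
clock: 15.7
eef_pos: [0.5681, 0.0725, 0.3185]
ee_rot: [-0.002, 0.672, 0.741, -0.001]
ft_force: [0.4, 0.8, -0.3]
width: 0.357
finger_force: 0.0
```

Request:
{"api": "step_arm", "payload": {
  "rows": [43,52,40,0,-0.18,0,43,52,80,0,-0.36,0,43,52,120,0,-0.54,0,43,52,156,0,-0.7,0,43,52,156,0,-0.785,0,43,52,156,0,-0.785,0,43,52,156,0,-0.785,0]
}}

```text
clock: 16.58
eef_pos: [0.6182, 0.1145, 0.164]
ee_rot: [0.281, 0.624, 0.681, -0.258]
ft_force: [-0.0, -0.3, 0.4]
width: 0.361
finger_force: 0.0
```

```bash
sed -i 's/GO=np.array(\[.5703,.0686,.037\])/GO=np.array([.5703,.0686,.037])+.0025*gz/' h.py; python3 - <<'E'
from h import *
p,R,s=st();print(inG(p),s['clock'],s['joint_positions'])
RN=fr(-gz,-gy)
plan([(G(-.059,-.052,.02),RN),(G(-.059,-.052,-.019),RN)])
im,P=shot('wrist','w6.png')
for y in (-.052,0): print([proj(P,G(x,y,0)).round(1).tolist() for x in (0,-.13)])
E
```

```text
[-60.5743 -51.8207 116.5822] 16.575 [-0.4465  0.8289 -0.1858  1.4468  0.8066  1.4276 -0.8705]
[1.4, 0.4, 96.6] [-0.002, -0.002, -0.002] rows 1.5
[0.0, 0.0, 39.0] [0.0, 0.0, 0.0] rows 0.6
[[257.1, 125.2], [257.5, 264.4]]
[[196.2, 125.4], [203.2, 264.5]]
```

View pics/w6.png

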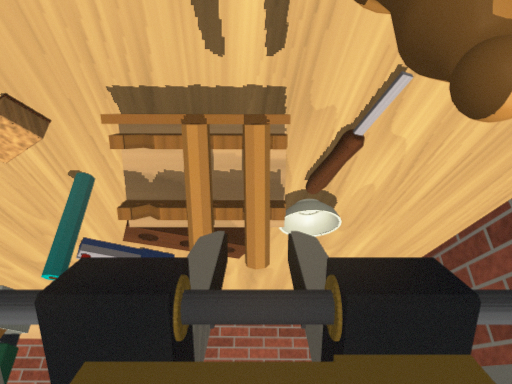

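Request:
{"api": "step_arm", "payload": {
  "rows": [1.5,0,50,0,0,0,1.5,0,97,0,0,0,1.5,0,117,0,0,0,1.5,0,135,0,0,0,1.5,0,135,0,0,0,1.5,0,135,0,0,0]
}}

```text
clock: 17.38
eef_pos: [0.6267, 0.0245, 0.0677]
ee_rot: [0.282, 0.623, 0.683, -0.256]
ft_force: [-0.3, 0.1, -0.3]
width: 0.359
finger_force: 0.0
```

Request:
{"api": "step_arm", "payload": {
  "rows": [0,0,0,0,0,0,0,0,0,0,0,0,0,0,0,0,0,0,0,0,0,0,0,0],
  "grip": -1,
  "grip_force": 30
}}

```text
clock: 17.88
eef_pos: [0.626, 0.0238, 0.0673]
ee_rot: [0.282, 0.623, 0.683, -0.257]
ft_force: [-2.6, 3.9, 4.0]
width: 0.236
finger_force: 30.0
```

```bash
python3 - <<'E'
from h import *
p,R,s=st();print(inG(p),s['clock'],s['width'],R.inv().apply(s['ft_force']),(fr(-gz,-gy).inv()*R).as_rotvec())
im,P=shot('top')
RN=fr(-gz,-gy);RT=down(23.5-90);z=.036-.019
H=lambda y,zz: T(.045+.006,y,zz)
plan([(p+.15*gz,R),(H(.07,.30),RT),(H(.07,.1),RT),(H(.07,.024),RT)])
E
```

```text
[-56.5164 -51.4134 -16.1355] 17.875 0.23636787018638455 [ 0.1196 -2.2797 -5.7945] [-0.0004  0.0026 -0.0011]
[0.4, 0.1, -150.0] [0.0, -0.0, -0.0] rows 2.4
[101.4, -97.1, -279.5] [0.488, 0.676, 1.184] rows 7.8
[0.0, 0.0, 200.0] [0.0, 0.0, 0.0] rows 3.2
[0.0, 0.0, 76.0] [0.0, 0.0, 0.0] rows 1.2
```

```bash
python3 - <<'E'
from h import *
p,R,s=st()
RT=down(23.5-90)
H=lambda y,zz: T(.0535,y,zz)
Rm=down(5.15)
plan([(p+.08*gz,R),((.53,.09,.33),R),((.50,.30,.30),Rm),(H(.07,.16),RT),(H(.07,.06),RT),(H(.07,.026),RT)])
P=arm.camera_params('top')
for n,X in dict(p1=T(-.079,.07,.008),r1=T(.012,.07,.03),r2=T(.078,.07,.03),q1=T(-.079,0,.008)).items(): print(n,X,(4*(proj(P,X)-[70,130])).round())
E
```

```text
[0.2, 0.0, -80.0] [0.0, 0.0, 0.0] rows 1.3
[-132.5, -89.7, -158.9] [0.0, 0.0, 0.0] rows 3.6
[171.4, -10.8, -128.1] [-0.0, 0.783, 0.001] rows 4.2
[89.4, 5.7, 140.0] [0.0, 0.0, 1.251] rows 6.7
[0.0, 0.0, 100.0] [0.0, 0.0, 0.0] rows 1.6
[0.0, 0.0, 34.0] [0.0, 0.0, 0.0] rows 0.5
p1 [0.3761 0.3367 0.008 ] [161. 516.]
r1 [0.4596 0.373  0.03  ] [101. 379.]
r2 [0.5201 0.3993 0.03  ] [ 66. 280.]
q1 [0.4041 0.2725 0.008 ] [268. 474.]
```

Request:
{"api": "step_arm", "payload": {
  "rows": [0,0,-30,0,0,0,0,0,-80,0,0,0,0,0,-80,0,0,0,-66,-45,-160,0,0,0,-100,-68,-200,0,0,0,-132,-90,-239,0,0,0,-132,-90,-239,0,0,0,-132,-90,-239,0,0,0]
}}

```text
clock: 18.92
eef_pos: [0.5302, 0.089, 0.3315]
ee_rot: [0.283, 0.624, 0.682, -0.256]
ft_force: [-0.1, 0.8, -1.1]
width: 0.237
finger_force: 30.0
```

Request:
{"api": "step_arm", "payload": {
  "rows": [171,-11,-128,0,0.18,0,171,-11,-128,0,0.36,0,171,-11,-128,0,0.54,0,171,-11,-128,0,0.7,0,171,-11,-128,0,0.783,0,171,-11,-128,0,0.783,0,171,-11,-128,0,0.783,0]
}}

```text
clock: 19.8
eef_pos: [0.4998, 0.2985, 0.2978]
ee_rot: [0.0, 0.675, 0.738, -0.002]
ft_force: [-0.6, 0.3, -0.2]
width: 0.242
finger_force: 30.0
```

Request:
{"api": "step_arm", "payload": {
  "rows": [89,6,60,0,0,0.18,89,6,60,0,0,0.36,89,6,60,0,0,0.54,89,6,90,0,0,0.72,89,6,90,0,0,0.9,89,6,90,0,0,1.08,89,6,90,0,0,1.251,89,6,90,0,0,1.251]
}}

```text
clock: 20.8
eef_pos: [0.4969, 0.3892, 0.2086]
ee_rot: [0.001, 0.979, 0.205, -0.001]
ft_force: [1.0, 0.6, -0.2]
width: 0.238
finger_force: 30.0
```

```bash
python3 - <<'E'
from h import *
p,R,s=st();print(p,s['clock'],s['width'],s['joint_positions'])
RT=down(23.5-90)
H=lambda y,zz: T(.0535,y,zz)
plan([(H(.07,.20),RT),(H(.07,.06),RT)])
im,P=shot('wrist','w7.png')
for y in (-.07,0,.07): print([proj(P,T(x,y,z)).round(1).tolist() for x,z in ((.012,.032),(.078,.032),(-.079,.008))])
E
```

```text
[0.4969 0.3892 0.2086] 20.8 0.23820916038313955 [-0.6405  0.5964 -0.1006  1.492   0.0658  1.059  -1.9132]
[0.9, 0.0, 8.6] [0.002, 0.002, 0.004] rows 0.1
[0.0, 0.0, 140.0] [0.0, 0.0, 0.0] rows 2.2
[[381.7, 216.7], [388.1, 157.6], [367.1, 279.3]]
[[319.0, 216.5], [322.3, 157.4], [311.6, 279.1]]
[[256.3, 216.3], [256.4, 157.2], [256.1, 279.0]]
```

View pics/w7.png

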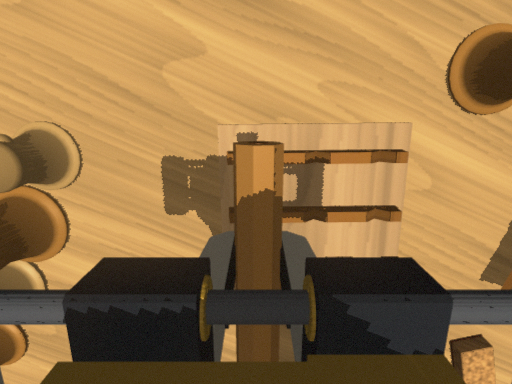

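```bash
python3 - <<'E'
from h import *
im=cv2.imread('pics/w7.png')
P=arm.camera_params('wrist')
print([proj(P,T(x,y,z)).round(1).tolist() for x,y,z in ((.113,.108,.008),(.113,-.108,.008),(.078,.108,.032),(.078,-.108,.032))])
for r in (126,134,152,157,161,215): print(r,'L',im[r,212:236,1].tolist(),'R',im[r,372:416,1].tolist(),'M',im[r,300:346,1].tolist())
E
```

```text
[[222.1, 122.5], [417.3, 123.4], [220.5, 157.1], [423.7, 157.9]]
126 L [156, 159, 157, 158, 161, 164, 173, 175, 174, 170, 171, 173, 173, 175, 174, 176, 178, 176, 173, 176, 172, 166, 162, 164] R [160, 159, 159, 159, 163, 168, 172, 168, 170, 169, 167, 165, 169, 165, 162, 158, 155, 149, 147, 147, 146, 148, 157, 160, 165, 165, 168, 167, 170, 171, 169, 170, 165, 168, 165, 161, 161, 156, 154, 154, 167, 179, 179, 177] M [162, 164, 160, 163, 165, 163, 163, 159, 159, 154, 160, 158, 161, 161, 155, 159, 159, 156, 153, 156, 158, 160, 161, 166, 169, 170, 172, 173, 176, 178, 176, 178, 178, 175, 174, 177, 177, 173, 170, 167, 169, 167, 172, 175, 179, 180]
134 L [147, 150, 152, 154, 154, 160, 175, 173, 171, 170, 167, 169, 169, 168, 172, 175, 176, 178, 175, 174, 172, 166, 162, 172] R [163, 160, 160, 161, 166, 167, 169, 169, 168, 166, 168, 163, 166, 164, 162, 156, 148, 148, 145, 147, 147, 153, 161, 167, 169, 165, 165, 167, 171, 167, 170, 168, 163, 163, 160, 159, 156, 155, 152, 172, 181, 182, 185, 188] M [160, 162, 161, 162, 165, 160, 159, 159, 157, 156, 157, 157, 160, 159, 157, 156, 157, 153, 152, 159,
[... 1442 characters left out ...]
16, 115, 104, 55, 49, 47, 39, 44, 47, 44, 40, 43, 47, 47, 43, 44, 47, 46, 42, 38, 45, 47, 41, 42, 44, 47, 47, 65, 81, 114, 115, 115, 115, 115, 113, 113, 114, 114, 115, 111, 114, 112, 114, 114]
215 L [88, 88, 85, 84, 87, 88, 89, 89, 86, 89, 88, 86, 89, 89, 85, 87, 79, 52, 50, 50, 46, 51, 47, 51] R [84, 79, 77, 76, 80, 79, 82, 78, 81, 79, 78, 77, 76, 79, 79, 79, 78, 78, 67, 95, 91, 95, 96, 100, 100, 101, 100, 106, 102, 119, 159, 158, 161, 163, 163, 163, 163, 167, 167, 169, 166, 166, 163, 160] M [55, 56, 54, 56, 53, 51, 48, 51, 53, 52, 48, 51, 48, 49, 52, 50, 51, 53, 51, 56, 49, 51, 51, 49, 47, 47, 49, 75, 112, 112, 111, 114, 108, 110, 109, 108, 110, 113, 113, 109, 116, 113, 111, 110, 113, 111]
```

```bash
cat >> h.py <<'E'
TO=TO+.005*ty
E
python3 - <<'E'
from h import *
RT=down(23.5-90)
H=lambda y,zz: T(.0535,y,zz)
plan([(H(.07,.06),RT),(H(.07,.023),RT)])
E
```

```text
[1.1, -5.4, 148.7] [0.001, 0.002, 0.004] rows 2.4
[0.0, 0.0, 37.0] [0.0, 0.0, 0.0] rows 0.6
```

Request:
{"api": "step_arm", "payload": {
  "rows": [1,-5,60,0,0,0.004,1,-5,120,0,0,0.004,1,-5,149,0,0,0.004,1,-5,165,0,0,0.004,1,-5,178,0,0,0.004,1,-5,184,0,0,0.004,1,-5,187,0,0,0.004,1,-5,187,0,0,0.004]
}}

```text
clock: 21.85
eef_pos: [0.4968, 0.3933, 0.023]
ee_rot: [0.0, 0.979, 0.202, 0.0]
ft_force: [0.0, -0.8, -0.3]
width: 0.236
finger_force: 30.0
```

```bash
cat >> h.py <<'E'
def inT(p): d=np.array(p)-TO; return np.array([d@tx,d@ty,d@Z])*1000
E
python3 - <<'E'
from h import *
p,R,s=st();print(inT(p),s['clock'],s['width'],R.inv().apply(s['ft_force']),R.inv().apply(s['torque']))
E
```

```text
[54.2606 68.7767 22.9813] 21.85 0.23589340170116607 [-0.3072  0.7229  0.2867] [-0.0228  0.0156 -0.0154]
```

Request:
{"api": "step_arm", "payload": {
  "rows": [0,-1,2,0,0,0,0,-1,4,0,0,0,0,-1,4,0,0,0]
}}

```text
clock: 22.22
eef_pos: [0.4966, 0.3953, 0.0203]
ee_rot: [-0.001, 0.979, 0.202, 0.001]
ft_force: [-0.5, -0.1, 6.3]
width: 0.237
finger_force: 30.1
```

```bash
python3 - <<'E'
from h import *
p,R,s=st();print(inT(p),s['clock'],s['width'],R.inv().apply(s['ft_force']),R.inv().apply(s['torque']))
E
```

```text
[54.8989 70.7263 20.2565] 22.225 0.23730117241683552 [-0.4643 -0.137  -6.3124] [ 0.0497 -0.2464 -0.204 ]
```

Request:
{"api": "step_arm", "payload": {
  "rows": [0,0,0,0,0,0,0,0,0,0,0,0,0,0,0,0,0,0],
  "grip": -0.28
}}

```text
clock: 22.6
eef_pos: [0.496, 0.3936, 0.0181]
ee_rot: [0.001, 0.979, 0.201, -0.001]
ft_force: [-0.0, 0.6, -0.9]
width: 0.358
finger_force: 0.0
```

Request:
{"api": "step_arm", "payload": {
  "rows": [0,0,-40,0,0,0,0,0,-100,0,0,0,0,0,-160,0,0,0,0,0,-220,0,0,0,0,0,-260,0,0,0,0,0,-260,0,0,0]
}}

```text
clock: 23.35
eef_pos: [0.4978, 0.3954, 0.2825]
ee_rot: [-0.002, 0.979, 0.201, 0.003]
ft_force: [0.4, -0.3, -0.3]
width: 0.358
finger_force: 0.0
```

```bash
python3 - <<'E'
from h import *
p,R,s=st();print(p,s['clock'],s['width'],s['joint_positions'])
RN=fr(-gz,-gy);Rm=down(5.15)
plan([((.50,.28,.32),Rm),(G(-.062,0,.12),RN),(G(-.062,0,-.018),RN)])
im,P=shot('wrist','w8.png')
print([proj(P,T(.045+s_*.065,.07,.047)).round(1).tolist() for s_ in (-1,0,1)])
h=cv2.cvtColor(im,cv2.COLOR_RGB2HSV)
for r in (180,200,220): print(im[r,225:300:3].tolist())
E
```

```text
[0.4978 0.3954 0.2825] 23.35 0.3576015681194689 [-0.6467  0.5421 -0.1025  1.375   0.0569  1.22   -1.919 ]
[-43.3, 106.8, -38.0] [0.003, -0.007, -1.255] rows 6.7
[-174.1, 51.0, 152.5] [0.0, -0.785, 0.0] rows 4.2
[0.0, -0.0, 138.0] [0.0, 0.0, 0.0] rows 2.2
[[257.6, 229.5], [257.3, 181.2], [257.1, 128.8]]
[[105, 80, 46], [108, 84, 52], [104, 82, 51], [108, 84, 51], [113, 89, 62], [115, 89, 57], [110, 83, 55], [110, 87, 55], [83, 61, 34], [93, 63, 30], [89, 60, 24], [98, 68, 35], [95, 65, 30], [84, 59, 29], [97, 72, 45], [103, 81, 50], [101, 78, 51], [133, 103, 65], [204, 157, 103], [198, 154, 100], [203, 155, 102], [172, 132, 87], [96, 74, 49], [95, 73, 47], [92, 70, 45]]
[[109, 86, 51], [106, 81, 49], [105, 81, 51], [112, 85, 56], [103, 78, 48], [64, 44, 25], [63, 42, 20], [66, 44, 22], [66, 47, 22], [91, 62, 22], [93, 65, 33], [96, 67, 35], [98, 69, 36], [84, 60, 29], [72, 49, 24], [76, 50, 24], [79, 55, 26], [80, 54, 23], [81, 55, 26], [81, 54, 25], [85, 56, 32], [83, 55, 30], [86, 56, 33], [83, 55, 25], [83, 55, 20]]
[[100, 74, 44], [105, 80, 47], [103, 79, 49], [112, 86, 58], [107, 81, 51], [110, 84, 55], [106, 83, 55], [102, 82, 51], [102, 78, 50], [88, 61, 25], [92, 64, 31], [94, 66, 29], [96, 66, 33], [81, 54, 26], [86, 63, 36], [94, 71, 46], [99, 80, 55], [99, 77, 51], [194, 149, 99], [188, 147, 94], [206, 160, 106], [198, 154, 101], [191, 149, 96], [191, 146, 96], [190, 148, 97]]
```

Request:
{"api": "step_arm", "payload": {
  "rows": [-43,107,-38,0,0,-0.18,-43,107,-38,0,0,-0.36,-43,107,-38,0,0,-0.54,-43,107,-38,0,0,-0.72,-43,107,-38,0,0,-0.9,-43,107,-38,0,0,-1.08,-43,107,-38,0,0,-1.255,-43,107,-38,0,0,-1.255]
}}

```text
clock: 24.4
eef_pos: [0.4984, 0.2782, 0.3143]
ee_rot: [-0.001, 0.675, 0.738, -0.003]
ft_force: [-0.5, 0.1, 0.5]
width: 0.359
finger_force: 0.0
```

Request:
{"api": "step_arm", "payload": {
  "rows": [-60,20,30,0,-0.18,0,-120,35,60,0,-0.36,0,-150,51,90,0,-0.54,0,-174,51,130,0,-0.7,0,-174,51,152,0,-0.785,0,-174,51,152,0,-0.785,0,-174,51,152,0,-0.785,0]
}}

```text
clock: 25.28
eef_pos: [0.566, 0.1099, 0.1656]
ee_rot: [0.283, 0.624, 0.681, -0.258]
ft_force: [-0.3, -1.1, 0.7]
width: 0.358
finger_force: 0.0
```

```bash
python3 - <<'E'
from h import *
p,R,s=st();print(inG(p),s['clock'],s['joint_positions'])
RN=fr(-gz,-gy)
plan([(G(-.062,0,-.018),RN)])
im,P=shot('wrist','w9.png')
print([proj(P,G(x,0,0)).round(1).tolist() for x in (0,-.05,-.1,-.13)])
for x in (-.04,-.05): 
  u=proj(P,G(x,0,0)).round().astype(int); print(u,im[u[1],u[0]-30:u[0]+31:2].sum(1))
E
```

```text
[-61.6004   0.556  117.7863] 25.275 [-0.5222  0.7589 -0.1054  1.6032  0.7544  1.3427 -0.9217]
[-0.4, 0.5, 135.8] [0.0, -0.0, -0.002] rows 2.2
[[257.2, 123.6], [257.3, 180.9], [257.5, 233.3], [257.6, 262.6]]
[257 170] [296 300 320 340 346 289 287 483 293 304 307 310 396 409 412 399 405 357
 347 350 355 268 293 292 286 309 340 321 285 287 297]
[257 181] [270 264 246 258 279 275 277 276 294 311 313 313 400 405 409 406 404 359
 351 355 347 263 277 278 278 268 262 268 282 276 276]
```

Request:
{"api": "step_arm", "payload": {
  "rows": [-0.5,0,50,0,0,0,-0.5,0,97,0,0,0,-0.5,0,117,0,0,0,-0.5,0,135,0,0,0,-0.5,0,135,0,0,0,-0.5,0,135,0,0,0]
}}

```text
clock: 26.08
eef_pos: [0.5747, 0.0163, 0.0701]
ee_rot: [0.283, 0.623, 0.683, -0.257]
ft_force: [-0.0, 0.2, 1.0]
width: 0.36
finger_force: 0.0
```

Request:
{"api": "step_arm", "payload": {
  "rows": [0,0,0,0,0,0,0,0,0,0,0,0,0,0,0,0,0,0,0,0,0,0,0,0],
  "grip": -1,
  "grip_force": 30
}}

```text
clock: 26.58
eef_pos: [0.5741, 0.0156, 0.0697]
ee_rot: [0.282, 0.623, 0.682, -0.258]
ft_force: [-0.5, 3.6, 3.1]
width: 0.237
finger_force: 30.0
```

```bash
python3 - <<'E'
from h import *
p,R,s=st();g=inG(p);print(g,s['clock'],s['width'],R.inv().apply(s['ft_force']))
RT=down(23.5-90);Rm=down(5.15)
H=lambda y,zz: T(.045+(g[0]+65)/1000,y,zz)
plan([(p+.08*gz,R),((.48,.09,.33),R),((.49,.24,.30),Rm),(H(0,.2),RT),(H(0,.022),RT)])
E
```

```text
[-60.7446   0.9357 -16.9463] 26.575 0.23726624302698152 [ 0.3925 -0.208  -4.785 ]
[0.0, 0.1, -80.0] [0.0, 0.0, 0.0] rows 1.3
[-125.5, -87.1, -162.5] [0.0, 0.0, 0.0] rows 3.6
[126.2, 23.6, -83.7] [0.0, 0.785, 0.001] rows 4.2
[85.2, 37.5, 100.0] [0.0, 0.0, 1.251] rows 6.7
[0.0, 0.0, 178.0] [0.0, 0.0, 0.0] rows 2.8
```

Request:
{"api": "step_arm", "payload": {
  "rows": [0,0,-30,0,0,0,0,0,-80,0,0,0,0,0,-80,0,0,0,-63,-44,-160,0,0,0,-95,-66,-200,0,0,0,-125,-87,-242,0,0,0,-125,-87,-242,0,0,0,-125,-87,-242,0,0,0]
}}

```text
clock: 27.58
eef_pos: [0.4801, 0.0889, 0.3305]
ee_rot: [0.283, 0.624, 0.682, -0.257]
ft_force: [0.4, 0.8, -1.1]
width: 0.228
finger_force: 30.0
```

Request:
{"api": "step_arm", "payload": {
  "rows": [126,24,-84,0,0.18,0,126,24,-84,0,0.36,0,126,24,-84,0,0.54,0,126,24,-84,0,0.7,0,126,24,-84,0,0.785,0,126,24,-84,0,0.785,0,126,24,-84,0,0.785,0]
}}

```text
clock: 28.45
eef_pos: [0.4902, 0.2393, 0.2978]
ee_rot: [-0.0, 0.675, 0.738, -0.002]
ft_force: [-0.5, -0.2, -0.3]
width: 0.233
finger_force: 30.0
```

Request:
{"api": "step_arm", "payload": {
  "rows": [85,37,60,0,0,0.18,85,37,60,0,0,0.36,85,37,60,0,0,0.54,85,37,90,0,0,0.72,85,37,90,0,0,0.9,85,37,100,0,0,1.08,85,37,100,0,0,1.251,85,37,100,0,0,1.251]
}}

```text
clock: 29.45
eef_pos: [0.5186, 0.3288, 0.1982]
ee_rot: [0.001, 0.979, 0.206, -0.001]
ft_force: [0.4, 0.0, -0.6]
width: 0.229
finger_force: 30.0
```

```bash
python3 - <<'E'
from h import *
p,R,s=st();print(p,s['clock'],s['width'],s['joint_positions'])
RT=down(23.5-90)
H=lambda y,zz: T(.045+.0043,y,zz)
plan([(H(.0,.20),RT),(H(.0,.021),RT)])
im,P=shot('wrist','w10.png')
for y in (-.07,0,.07): print([proj(P,T(x,y,z)).round(1).tolist() for x,z in ((.012,.032),(.078,.032),(-.079,.008))])
print([proj(P,T(.113,y,.008)).round(1).tolist() for y in (-.108,.108)])
r=im[:,:,1].astype(int)
print('board row126', r[126,140:180].tolist(), r[126,330:372].tolist())
print('rail row157', r[157,300:355].tolist())
for q in (170,200,220,235): print('blank',q,r[q,225:290:2].tolist())
E
```

```text
[0.5186 0.3288 0.1982] 29.45 0.2289597098484498 [-0.6068  0.5777  0.0092  1.5597 -0.0049  1.0071 -1.7523]
[0.8, 1.0, -1.8] [0.001, 0.003, 0.005] rows 0.0
[0.0, 0.0, 179.0] [0.0, 0.0, 0.0] rows 2.9
[[321.9, 215.8], [325.6, 154.8], [313.9, 280.3]]
[[257.2, 215.6], [257.4, 154.5], [256.8, 280.1]]
[[192.3, 215.3], [189.3, 154.2], [199.7, 279.9]]
[[358.4, 119.3], [156.6, 118.3]]
board row126 [149, 149, 148, 150, 155, 155, 156, 156, 159, 158, 156, 159, 157, 155, 153, 155, 159, 173, 171, 175, 169, 168, 170, 170, 171, 171, 175, 175, 175, 176, 177, 173, 169, 168, 153, 119, 117, 119, 119, 120] [166, 161, 158, 152, 150, 147, 144, 147, 153, 162, 167, 168, 171, 171, 169, 172, 169, 170, 171, 168, 167, 166, 165, 162, 158, 154, 153, 170, 184, 183, 181, 182, 180, 180, 180, 178, 178, 184, 181, 181, 177, 180]
rail row157 [116, 116, 117, 120, 121, 116, 115, 120, 118, 117, 120, 118, 98, 76, 79, 80, 76, 77, 75, 72, 74, 69, 58, 74, 73, 72, 71, 72, 72, 73, 71, 70, 72, 72, 73, 72, 74, 72, 74, 102, 99, 98, 100, 104, 104, 108, 106, 107, 108, 103, 117, 156, 160, 158, 157]
blank 170 [84, 83, 78, 79, 95, 100, 104, 103, 102, 101, 113, 156, 154, 154, 156, 158, 158, 158, 159, 155, 159, 122, 115, 115, 114, 117, 116, 115, 109, 88, 93, 91, 92]
blank 200 [75, 78, 80, 76, 83, 98, 96, 102, 101, 100, 108, 149, 148, 147, 146, 148, 148, 148, 149, 136, 71, 81, 79, 115, 63, 67, 66, 61, 157, 178, 181, 178, 184]
blank 220 [55, 57, 58, 56, 58, 61, 61, 59, 63, 59, 63, 71, 69, 71, 67, 66, 64, 68, 71, 68, 69, 60, 64, 65, 64, 62, 66, 65, 73, 92, 73, 94, 75]
blank 235 [78, 78, 75, 77, 74, 62, 57, 57, 58, 56, 58, 71, 66, 68, 68, 69, 71, 70, 66, 67, 67, 62, 62, 65, 64, 62, 65, 58, 71, 78, 78, 76, 79]
```

Request:
{"api": "step_arm", "payload": {
  "rows": [1,1,60,0,0,0.005,1,1,120,0,0,0.005,1,1,145,0,0,0.005,1,1,160,0,0,0.005,1,1,170,0,0,0.005,1,1,176,0,0,0.005,1,1,179,0,0,0.005,1,1,179,0,0,0.005]
}}

```text
clock: 30.5
eef_pos: [0.5213, 0.328, 0.0212]
ee_rot: [-0.001, 0.979, 0.202, 0.001]
ft_force: [0.7, 1.1, 1.8]
width: 0.235
finger_force: 30.0
```

```bash
python3 - <<'E'
from h import *
p,R,s=st();print(inT(p),s['clock'],s['width'],R.inv().apply(s['ft_force']),R.inv().apply(s['torque']))
E
```

```text
[50.6782 -0.8629 21.2393] 30.5 0.23521257130578066 [ 1.086  -0.6939 -1.7629] [ 0.4048  0.0253 -0.0166]
```

Request:
{"api": "step_arm", "payload": {
  "rows": [0,-1,2,0,0,0,0,-1,2,0,0,0]
}}

```text
clock: 30.75
eef_pos: [0.521, 0.3292, 0.0197]
ee_rot: [-0.001, 0.979, 0.202, 0.001]
ft_force: [-1.8, 1.5, 5.6]
width: 0.233
finger_force: 30.1
```

Request:
{"api": "step_arm", "payload": {
  "rows": [0,0,0,0,0,0,0,0,0,0,0,0,0,0,0,0,0,0],
  "grip": -0.28
}}

```text
clock: 31.12
eef_pos: [0.5205, 0.3266, 0.0178]
ee_rot: [0.001, 0.98, 0.201, -0.001]
ft_force: [0.5, -0.7, -0.4]
width: 0.356
finger_force: 0.0
```

Request:
{"api": "step_arm", "payload": {
  "rows": [0,0,-40,0,0,0,0,0,-100,0,0,0,0,0,-160,0,0,0,0,0,-220,0,0,0,0,0,-260,0,0,0,0,0,-260,0,0,0]
}}

```text
clock: 31.88
eef_pos: [0.5225, 0.3284, 0.2821]
ee_rot: [-0.001, 0.98, 0.201, 0.003]
ft_force: [0.5, 1.0, 0.0]
width: 0.365
finger_force: 0.0
```

```bash
python3 - <<'E'
from h import *
p,R,s=st();print(p,s['clock'],s['width'],s['joint_positions'])
RM=down(-29.5-90)
plan([((.53,-.05,.27),RM),(M(-.122,0,.16),RM),(M(-.122,0,.028),RM)])
im,P=shot('wrist','w11.png')
print([[proj(P,T(.045+s_*.065,y,.047)).round(1).tolist() for s_ in (-1,0,1)] for y in (0,.07)])
r=im[:,:,1].astype(int)
for q in (170,195): print(r[q,180:290:2].tolist())
E
```

```text
[0.5225 0.3284 0.2821] 31.875 0.36454159623920124 [-0.6062  0.5082  0.0155  1.4355 -0.0073  1.1908 -1.7566]
[-142.0, 350.9, 10.9] [-0.004, -0.006, 0.919] rows 6.1
[-35.3, 316.5, 110.0] [0.0, 0.0, 0.0] rows 5.4
[0.0, 0.0, 132.0] [0.0, 0.0, 0.0] rows 2.1
[[[256.4, 226.7], [256.1, 178.0], [255.7, 125.4]], [[203.2, 227.0], [200.7, 178.4], [198.1, 125.7]]]
[85, 87, 94, 91, 93, 93, 88, 61, 66, 68, 71, 71, 71, 62, 60, 65, 83, 80, 78, 82, 82, 80, 78, 81, 80, 81, 78, 80, 72, 74, 76, 78, 74, 74, 60, 60, 65, 68, 73, 67, 60, 60, 65, 81, 84, 84, 83, 83, 159, 176, 174, 176, 168, 163, 87]
[86, 90, 91, 66, 49, 42, 42, 48, 65, 68, 70, 72, 69, 69, 55, 60, 53, 47, 42, 43, 42, 43, 39, 42, 34, 38, 36, 38, 39, 42, 39, 34, 42, 35, 49, 59, 61, 68, 71, 70, 64, 63, 62, 44, 44, 43, 39, 36, 41, 41, 43, 43, 41, 40, 47]
```

Request:
{"api": "step_arm", "payload": {
  "rows": [-142,351,11,0,0,0.15,-142,351,11,0,0,0.3,-142,351,11,0,0,0.45,-142,351,11,0,0,0.6,-142,351,11,0,0,0.75,-142,351,11,0,0,0.919,-142,351,11,0,0,0.919,-142,351,11,0,0,0.919]
}}

```text
clock: 32.92
eef_pos: [0.5275, -0.0505, 0.2659]
ee_rot: [0.001, 0.967, -0.254, -0.002]
ft_force: [0.7, 0.9, -0.2]
width: 0.357
finger_force: 0.0
```

Request:
{"api": "step_arm", "payload": {
  "rows": [-35,316,110,0,0,0,-35,316,110,0,0,0,-35,316,110,0,0,0,-35,316,110,0,0,0,-35,316,110,0,0,0,-35,316,110,0,0,0,-35,316,110,0,0,0,-35,316,110,0,0,0]
}}

```text
clock: 33.92
eef_pos: [0.3443, -0.3068, 0.1578]
ee_rot: [-0.0, 0.968, -0.252, -0.0]
ft_force: [0.9, -0.3, 0.1]
width: 0.359
finger_force: 0.0
```

```bash
cat >> h.py <<'E'
def inM(p): d=np.array(p)-MO; return np.array([d@mx,d@my,d@Z])*1000
E
python3 - <<'E'
from h import *
p,R,s=st();print(p,s['clock'],s['width'],s['joint_positions'])
RM=down(-29.5-90)
plan([(M(-.122,0,.16),RM),(M(-.122,0,.028),RM)])
im,P=shot('wrist','w12.png')
print(proj(P,M(-.122,0,.059)),[proj(P,M(x,y,.075)).round(1) for x,y in ((-.031,.031),(-.031,-.031))])
h=cv2.cvtColor(im,cv2.COLOR_RGB2HSV); m=((h[...,0]<6)|(h[...,0]>174))&(h[...,1]>150)&(h[...,2]>60)
n,l,stt,c=cv2.connectedComponentsWithStats(m.astype(np.uint8))
for i in range(1,n):
    if stt[i,4]>60: print(stt[i],c[i])
E
```

```text
[ 0.3443 -0.3068  0.1578] 33.925 0.3589796175591684 [ 0.4456  0.4257  0.3276  2.0333 -0.205   0.7136 -1.1786]
[-0.1, 1.6, -2.2] [-0.0, 0.0, 0.005] rows 0.0
[0.0, 0.0, 132.0] [0.0, 0.0, 0.0] rows 2.1
[259.0667 200.3599] [array([217.5,  85.7]), array([302.5,  86.2])]
[252 187  18  25 348] [260.4511 198.9598]
```

View pics/w12.png

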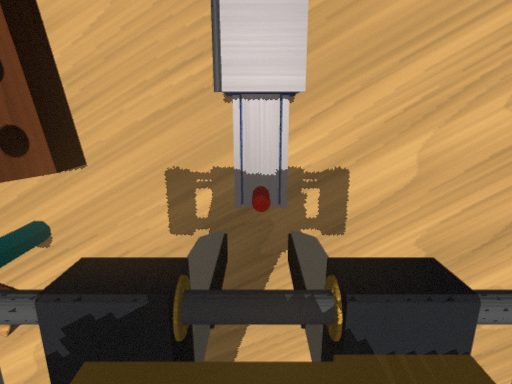

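Request:
{"api": "step_arm", "payload": {
  "rows": [-2,2.5,50,0,0,0.005,-2,2.5,100,0,0,0.005,-2,2.5,129,0,0,0.005,-2,2.5,129,0,0,0.005]
}}

```text
clock: 34.48
eef_pos: [0.3399, -0.308, 0.0276]
ee_rot: [-0.001, 0.967, -0.255, -0.002]
ft_force: [-0.1, -0.5, 0.3]
width: 0.36
finger_force: 0.0
```

Request:
{"api": "step_arm", "payload": {
  "rows": [0,0,0,0,0,0,0,0,0,0,0,0,0,0,0,0,0,0,0,0,0,0,0,0],
  "grip": -1,
  "grip_force": 20
}}

```text
clock: 34.98
eef_pos: [0.3417, -0.3088, 0.0302]
ee_rot: [-0.0, 0.967, -0.256, 0.001]
ft_force: [3.5, 3.2, 5.0]
width: 0.168
finger_force: 20.0
```

```bash
python3 - <<'E'
from h import *
p,R,s=st();print(inM(p),s['clock'],s['width']*93,R.inv().apply(s['ft_force']),(down(-119.5).inv()*R).as_rotvec())
E
```

```text
[-123.1712   -1.429    30.2387] 34.975 15.63137440237929 [ 1.4788 -4.4955 -4.9809] [0.0015 0.0023 0.0019]
```

Request:
{"api": "step_arm", "payload": {
  "rows": [10,-1,0,0,0,0,22,-1,0,0,0,0,34,-1,0,0,0,0,46,-1,0,0,0,0,58,-1,0,0,0,0,66,-1,0,0,0,0,70,-1,0,0,0,0,70,-1,0,0,0,0]
}}

```text
clock: 35.98
eef_pos: [0.4011, -0.3419, 0.0302]
ee_rot: [-0.001, 0.967, -0.256, -0.001]
ft_force: [-0.3, 4.4, 7.0]
width: 0.167
finger_force: 20.0
```

```bash
python3 - <<'E'
from h import *
p,R,s=st();print(inM(p),s['clock'],s['width']*93,R.inv().apply(s['ft_force']))
E
```

```text
[-55.1869  -0.9497  30.2333] 35.975 15.507261748855235 [-2.4317 -3.7111 -6.9611]
```

Request:
{"api": "step_arm", "payload": {
  "rows": [3,-1,0,0,0,0,3,-1,0,0,0,0]
}}

```text
clock: 36.22
eef_pos: [0.4012, -0.3419, 0.0302]
ee_rot: [-0.002, 0.967, -0.257, -0.003]
ft_force: [-4.6, 5.3, 9.4]
width: 0.168
finger_force: 20.0
```

Request:
{"api": "step_arm", "payload": {
  "rows": [-10,-1,0,0,0,0,-22,-1,0,0,0,0,-34,-1,0,0,0,0,-46,-1,0,0,0,0,-58,-1,0,0,0,0,-70,-1,0,0,0,0,-76,-1,0,0,0,0,-76,-1,0,0,0,0]
}}

```text
clock: 37.22
eef_pos: [0.3417, -0.3088, 0.0302]
ee_rot: [0.003, 0.967, -0.256, 0.004]
ft_force: [7.3, -1.9, 3.7]
width: 0.169
finger_force: 20.0
```

```bash
python3 - <<'E'
from h import *
p,R,s=st();print(inM(p),s['clock'],s['width']*93,R.inv().apply(s['ft_force']))
E
```

```text
[-123.1718   -1.4445   30.2479] 37.225 15.728256605705813 [ 7.2928 -1.9    -3.6162]
```

Request:
{"api": "step_arm", "payload": {
  "rows": [2,0,0,0,0,0,2,0,0,0,0,0,2,0,0,0,0,0],
  "grip": 0.5
}}

```text
clock: 37.6
eef_pos: [0.3388, -0.3067, 0.0286]
ee_rot: [0.0, 0.966, -0.257, -0.001]
ft_force: [-0.7, -0.1, 1.0]
width: 0.439
finger_force: 0.0
```

Request:
{"api": "step_arm", "payload": {
  "rows": [0,0,-50,0,0,0,0,0,-100,0,0,0,0,0,-135,0,0,0,60,0,-135,0,0,0,120,0,-135,0,0,0,182,0,-135,0,0,0,182,0,-135,0,0,0]
}}

```text
clock: 38.48
eef_pos: [0.5011, -0.3977, 0.1618]
ee_rot: [0.001, 0.967, -0.255, -0.0]
ft_force: [-1.7, 0.4, 0.8]
width: 0.751
finger_force: 0.0
```

```bash
cat >> h.py <<'E'
MO=MO-.00115*mx-.0007*my
E
python3 - <<'E'
from h import *
p,R,s=st();print(inM(p),s['clock'],s['width']*93)
im,P=shot('wrist','w13.png')
print('pred',[proj(P,M(.062+x,y,.026)).round(1).tolist() for x,y in ((0,0),(.025,.025),(.025,-.025),(-.025,.025),(-.025,-.025))])
u,v=proj(P,M(.062,0,.026)).round().astype(int)
g=im[v-60:v+60,u-70:u+70]
cv2.imwrite('pics/c13.png',cv2.cvtColor(cv2.resize(g,None,fx=4,fy=4),cv2.COLOR_RGB2BGR))
print(u,v)
RM=down(-119.5)
plan([(M(.062,0,.013),RM)])
E
```

```text
[ 60.5136   0.3428 161.8374] 38.475 69.816115545656
pred [[257.3, 188.5], [230.7, 162.7], [283.8, 162.6], [231.8, 213.4], [282.8, 213.3]]
257 189
[4.8, -0.7, 149.1] [0.001, 0.003, -0.003] rows 2.4
```

View pics/c13.png

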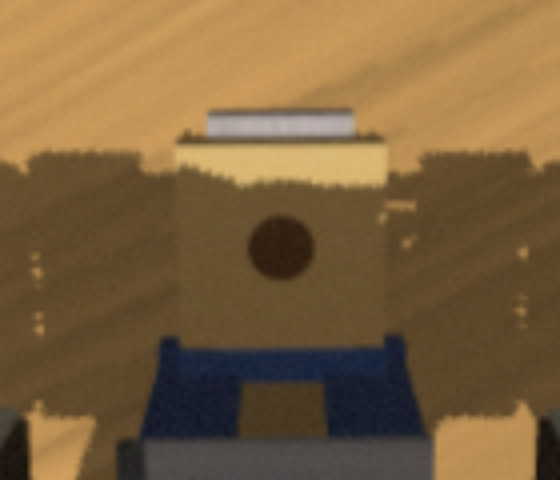

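Request:
{"api": "step_arm", "payload": {
  "rows": [3,-0.5,50,0,0,0,3,-0.5,100,0,0,0,3,-0.5,130,0,0,0,3,-0.5,142,0,0,0,3,-0.5,148,0,0,0,3,-0.5,148,0,0,0]
}}

```text
clock: 39.28
eef_pos: [0.501, -0.3989, 0.0169]
ee_rot: [0.001, 0.966, -0.257, 0.0]
ft_force: [-0.2, -0.2, 0.1]
width: 0.748
finger_force: 0.0
```

Request:
{"api": "step_arm", "payload": {
  "rows": [0,0,0,0,0,0,0,0,0,0,0,0,0,0,0,0,0,0,0,0,0,0,0,0],
  "grip": -1,
  "grip_force": 25
}}

```text
clock: 39.78
eef_pos: [0.5013, -0.3987, 0.0167]
ee_rot: [0.001, 0.967, -0.257, 0.0]
ft_force: [-0.8, 0.5, 4.4]
width: 0.531
finger_force: 25.0
```

```bash
python3 - <<'E'
from h import *
p,R,s=st();print(inM(p),s['clock'],s['width']*93,R.inv().apply(s['ft_force']))
RP=down(23.5-180)
plan([(p+[0,0,.21],R),((.53,-.05,.25),R),(T(-.079,.07,.15),RP),(T(-.079,.07,.02),RP)])
RP=down(23.5)
plan([(p+[0,0,.21],R),((.53,-.05,.25),R),(T(-.079,.07,.15),RP),(T(-.079,.07,.02),RP)])
print(s['joint_positions'])
E
```

```text
[61.2116 -0.3703 16.6615] 39.775 49.38534500064539 [-0.8891 -0.0407 -4.3964]
[0.2, 0.2, -210.0] [0.0, 0.0, 0.0] rows 3.4
[-148.1, -317.0, -23.9] [0.0, 0.0, 0.0] rows 5.6
[-329.5, -262.6, 99.4] [0.001, -0.001, 0.642] rows 6.9
[0.0, 0.0, 130.0] [0.0, 0.0, 0.0] rows 2.1
[0.2, 0.2, -210.0] [0.0, 0.0, 0.0] rows 3.4
[-148.1, -317.0, -23.9] [0.0, 0.0, 0.0] rows 5.6
[-329.5, -262.6, 99.4] [0.002, 0.001, -2.5] rows 13.4
[0.0, 0.0, 130.0] [0.0, 0.0, 0.0] rows 2.1
[ 0.4794  0.8501  0.2745  1.6389 -0.3216  0.696  -1.1767]
```

```bash
cat > tr.py <<'E'
from h import *
import sys
yb=float(sys.argv[1]);off=float(sys.argv[2])
p,R,s=st()
plan([(p+[0,0,.21],R),((.53,-.05,.25),down(-119.5+71.5)),(T(-.079,yb+off,.15),down(23.5)),(T(-.079,yb+off,.02),down(23.5))])
E
python3 tr.py .07 .0015
```

```text
[0.2, 0.2, -210.0] [0.0, 0.0, 0.0] rows 3.4
[-148.1, -317.0, -23.9] [0.002, -0.0, -1.252] rows 6.7
[146.5, -396.5, 100.0] [0.0, 0.0, -1.248] rows 6.9
[0.0, 0.0, 130.0] [0.0, 0.0, 0.0] rows 2.1
```

Request:
{"api": "step_arm", "payload": {
  "rows": [0,0,-30,0,0,0,0,0,-90,0,0,0,0,0,-150,0,0,0,0,0,-210,0,0,0,0,0,-210,0,0,0]
}}

```text
clock: 40.4
eef_pos: [0.5031, -0.4009, 0.2319]
ee_rot: [0.003, 0.966, -0.257, 0.005]
ft_force: [0.1, 0.3, -1.6]
width: 0.531
finger_force: 25.0
```

Request:
{"api": "step_arm", "payload": {
  "rows": [-148,-317,-24,0,0,-0.16,-148,-317,-24,0,0,-0.33,-148,-317,-24,0,0,-0.5,-148,-317,-24,0,0,-0.67,-148,-317,-24,0,0,-0.84,-148,-317,-24,0,0,-1.0,-148,-317,-24,0,0,-1.15,-148,-317,-24,0,0,-1.252]
}}

```text
clock: 41.4
eef_pos: [0.5289, -0.0486, 0.2479]
ee_rot: [-0.0, 0.933, 0.361, -0.002]
ft_force: [-0.5, -0.5, -0.2]
width: 0.533
finger_force: 25.0
```

Request:
{"api": "step_arm", "payload": {
  "rows": [146,-396,100,0,0,-0.16,146,-396,100,0,0,-0.33,146,-396,100,0,0,-0.5,146,-396,100,0,0,-0.67,146,-396,100,0,0,-0.84,146,-396,100,0,0,-1.0,146,-396,100,0,0,-1.15,146,-396,100,0,0,-1.248]
}}

```text
clock: 42.4
eef_pos: [0.3685, 0.3469, 0.1472]
ee_rot: [-0.003, 0.542, 0.84, -0.002]
ft_force: [1.0, 0.2, -0.2]
width: 0.532
finger_force: 25.0
```

```bash
python3 - <<'E'
from h import *
p,R,s=st();print(inT(p),s['clock'],s['width']*93,s['joint_positions'])
plan([(T(-.079,.0715,.15),down(23.5)),(T(-.079,.0715,.0145),down(23.5))])
im,P=shot('wrist','w14.png')
Q=[(x,y) for x in (-.1065,-.0515) for y in (.0425,.0975)]
print('pocket corners',[proj(P,T(x,y,.012)).round(1).tolist() for x,y in Q])
pc=p+R.apply([-.0015,0,0])
print('plate top z',[proj(P,pc+np.array([0,0,.0095])+R.apply([a,b,0])).round(1).tolist() for a,b in ((0,0),(.025,.025),(.025,-.025),(-.025,.025),(-.025,-.025))])
r=im.astype(int)
for row in (165,180,195,210,225): print(row,r[row,170:345:3,1].tolist())
E
```

```text
[-81.9894  77.4094 147.2286] 42.4 49.49020666824918 [-0.5523  0.5082 -0.3558  1.9123  0.24    0.7665 -0.617 ]
[-5.9, 2.9, -2.8] [-0.005, -0.003, 0.014] rows 0.1
[0.0, 0.0, 135.5] [0.0, 0.0, 0.0] rows 2.2
pocket corners [[232.3, 223.2], [231.9, 168.0], [288.0, 224.0], [290.3, 168.8]]
plate top z [[256.8, 254.7], [306.0, 209.4], [207.4, 209.4], [302.4, 296.7], [211.1, 296.8]]
165 [96, 91, 89, 93, 90, 92, 91, 96, 92, 93, 90, 83, 88, 88, 91, 91, 90, 86, 95, 56, 56, 54, 61, 62, 60, 61, 57, 60, 62, 59, 61, 60, 61, 57, 59, 62, 58, 61, 60, 62, 56, 88, 100, 99, 98, 131, 199, 199, 182, 97, 98, 97, 101, 100, 99, 98, 98, 97, 99]
180 [88, 87, 90, 91, 93, 94, 95, 91, 87, 84, 84, 87, 88, 94, 87, 88, 91, 92, 92, 64, 72, 96, 96, 93, 93, 90, 91, 93, 93, 92, 92, 94, 95, 92, 94, 97, 92, 93, 96, 90, 65, 94, 93, 93, 94, 167, 186, 188, 133, 95, 95, 92, 96, 95, 96, 93, 93, 98, 112]
195 [87, 90, 90, 90, 90, 89, 83, 82, 85, 86, 91, 88, 87, 84, 89, 89, 89, 89, 93, 96, 93, 91, 92, 92, 91, 92, 89, 91, 90, 94, 94, 86, 82, 86, 82, 83, 84, 84, 86, 86, 86, 85, 86, 85, 86, 87, 86, 89, 90, 90, 84, 90, 85, 85, 54, 63, 61, 62, 63]
210 [91, 91, 85, 87, 81, 83, 91, 90, 92, 90, 83, 86, 85, 66, 70, 73, 70, 75, 71, 76, 76, 71, 71, 73, 71, 71, 72, 69, 72, 70, 73, 74, 71, 73, 69, 72, 74, 71, 71, 72, 71, 73, 73, 71, 70, 88, 164, 159, 163, 128, 119, 85, 147, 57, 48, 75, 75, 76, 75]
225 [92, 97, 90, 91, 88, 89, 89, 89, 84, 87, 87, 88, 91, 97, 99, 97, 96, 95, 95, 95, 98, 95, 94, 97, 98, 98, 99, 96, 98, 97, 99, 98, 98, 99, 97, 95, 96, 95, 98, 97, 96, 97, 97, 98, 95, 116, 188, 191, 188, 169, 171, 171, 172, 175, 172, 176, 177, 175, 79]
```

Request:
{"api": "step_arm", "payload": {
  "rows": [-5,3,40,0,0,0.014,-5,3,80,0,0,0.014,-5,3,80,0,0,0.014,-5,3,80,0,0,0.014]
}}

```text
clock: 42.95
eef_pos: [0.3784, 0.3389, 0.0699]
ee_rot: [-0.0, 0.555, 0.832, -0.0]
ft_force: [-0.1, -0.3, -0.5]
width: 0.535
finger_force: 25.0
```

```bash
python3 - <<'E'
from h import *
p,R,s=st();print(inT(p),s['clock'],s['width']*93)
plan([(T(-.079,.0715,.0145),down(23.5))])
E
```

```text
[-76.0339  66.1442  69.9217] 42.95 49.762979701397015
[5.3, -3.0, 55.4] [-0.0, 0.0, -0.015] rows 0.9
```

Request:
{"api": "step_arm", "payload": {
  "rows": [5,-3,20,0,0,-0.014,5,-3,35,0,0,-0.014,5,-3,35,0,0,-0.014,5,-3,35,0,0,-0.014]
}}

```text
clock: 43.45
eef_pos: [0.3739, 0.3425, 0.0349]
ee_rot: [0.0, 0.549, 0.836, 0.0]
ft_force: [0.1, -0.2, 0.3]
width: 0.535
finger_force: 25.0
```

```bash
python3 - <<'E'
from h import *
p,R,s=st();print(inT(p),s['clock'],s['width']*93)
plan([(T(-.079,.0715,.0140),down(23.5))])
E
```

```text
[-78.7273  71.2291  34.9385] 43.45 49.79861981057834
[0.3, -0.3, 20.9] [0.0, 0.0, -0.001] rows 0.3
```

Request:
{"api": "step_arm", "payload": {
  "rows": [0,0,8,0,0,0,0,0,15,0,0,0,0,0,20,0,0,0,0,0,22,0,0,0,0,0,22,0,0,0]
}}

```text
clock: 44.08
eef_pos: [0.373, 0.342, 0.0126]
ee_rot: [0.0, 0.548, 0.836, -0.001]
ft_force: [-1.4, -1.6, 5.0]
width: 0.536
finger_force: 25.0
```

```bash
python3 - <<'E'
from h import *
p,R,s=st();print(inT(p),s['clock'],s['width']*93,s['ft_force'],s['torque'])
E
```

```text
[-79.759   71.0759  12.6286] 44.075 49.828894057172185 [-1.3798 -1.5661  5.0383] [-0.2252  0.0673  0.0124]
```

Request:
{"api": "step_arm", "payload": {
  "rows": [0,0,-1,0,0,0,0,0,-1,0,0,0,0,0,-1,0,0,0],
  "grip": 0.22
}}

```text
clock: 44.45
eef_pos: [0.3733, 0.3423, 0.0132]
ee_rot: [-0.0, 0.548, 0.836, -0.001]
ft_force: [0.1, -0.2, 0.0]
width: 0.613
finger_force: 0.0
```

Request:
{"api": "step_arm", "payload": {
  "rows": [0,0,-15,0,0,0,0,0,-60,0,0,0,0,0,-120,0,0,0,0,0,-180,0,0,0,0,0,-230,0,0,0,0,0,-230,0,0,0,0,0,-230,0,0,0]
}}

```text
clock: 45.32
eef_pos: [0.373, 0.3418, 0.2433]
ee_rot: [0.0, 0.548, 0.836, -0.001]
ft_force: [0.3, -0.4, -0.3]
width: 0.611
finger_force: 0.0
```

```bash
cat > ck.py <<'E'
from h import *
p,R,s=st();print(p,inT(p),s['clock'],s['width']*93)
RM=down(-119.5)
plan([((.53,-.05,.25),down(-48)),(M(-.122,0,.16),RM)])
E
python3 ck.py; python3 - <<'E'
from h import *
im,P=shot('wrist','w15.png')
print('pred plate',[proj(P,T(-.079+x,.07+y,.022)).round(1).tolist() for x,y in ((0,0),(.025,.025),(.025,-.025),(-.025,.025),(-.025,-.025))])
g=cv2.GaussianBlur(cv2.cvtColor(im,cv2.COLOR_RGB2GRAY),(5,5),0)
u,v=proj(P,T(-.079,.07,.022)).round().astype(int)
sub=g[v-25:v+25,u-25:u+25]; print('dot',np.array(cv2.minMaxLoc(sub)[2])+[u-25,v-25],cv2.minMaxLoc(sub)[:2])
print(im[v-15,u-40:u+41:2,1].tolist()); print(im[v-40:v+41:2,u-12,1].tolist())
E
```

```text
[0.373  0.3418 0.2433] [-79.8505  70.8866 243.2678] 45.325 56.809024602295196
[-421.9, -12.2, -6.2] [-0.001, 0.002, 1.248] rows 6.8
[-312.4, 66.1, 90.0] [0.0, 0.0, 1.248] rows 6.7
pred plate [[257.8, 172.9], [278.7, 152.3], [278.0, 192.9], [236.9, 152.3], [237.6, 192.9]]
dot [256 174] (39.0, 205.0)
[80, 79, 78, 81, 81, 80, 80, 52, 59, 87, 88, 89, 90, 90, 87, 92, 88, 88, 88, 90, 90, 90, 90, 90, 87, 91, 92, 87, 89, 89, 86, 63, 76, 82, 86, 81, 86, 85, 169, 157, 85]
[82, 85, 87, 82, 72, 47, 50, 54, 52, 79, 69, 89, 87, 89, 89, 89, 91, 89, 89, 90, 89, 89, 89, 88, 90, 90, 92, 88, 180, 202, 201, 100, 94, 106, 108, 103, 98, 150, 150, 149, 145]
```

Request:
{"api": "step_arm", "payload": {
  "rows": [-421,-12,-6,0,0,0.16,-421,-12,-6,0,0,0.33,-421,-12,-6,0,0,0.5,-421,-12,-6,0,0,0.67,-421,-12,-6,0,0,0.84,-421,-12,-6,0,0,1.0,-421,-12,-6,0,0,1.15,-421,-12,-6,0,0,1.248],
  "grip": -0.28
}}

```text
clock: 46.38
eef_pos: [0.5299, -0.0538, 0.2474]
ee_rot: [0.001, 0.936, 0.353, -0.003]
ft_force: [-0.4, 0.1, 0.6]
width: 0.359
finger_force: 0.0
```

Request:
{"api": "step_arm", "payload": {
  "rows": [-312,66,90,0,0,0.16,-312,66,90,0,0,0.33,-312,66,90,0,0,0.5,-312,66,90,0,0,0.67,-312,66,90,0,0,0.84,-312,66,90,0,0,1.0,-312,66,90,0,0,1.15,-312,66,90,0,0,1.248]
}}

```text
clock: 47.38
eef_pos: [0.3411, -0.3057, 0.1584]
ee_rot: [-0.0, 0.966, -0.257, -0.002]
ft_force: [0.9, 0.9, -0.7]
width: 0.358
finger_force: 0.0
```

Request:
{"api": "step_arm", "payload": {
  "rows": [0,0,0,0,0,0,0,0,0,0,0,0,0,0,0,0,0,0]
}}

```text
clock: 47.75
eef_pos: [0.3424, -0.306, 0.1597]
ee_rot: [0.0, 0.967, -0.254, -0.001]
ft_force: [0.1, -0.2, -0.2]
width: 0.36
finger_force: 0.0
```

```bash
python3 - <<'E'
from h import *
p,R,s=st();print(inM(p),s['clock'],s['width']*93,s['joint_positions'])
plan([(M(-.122,-.0007,.030),down(-119.5))])
im,P=shot('wrist','w16.png')
h=cv2.cvtColor(im,cv2.COLOR_RGB2HSV); m=((h[...,0]<6)|(h[...,0]>174))&(h[...,1]>150)&(h[...,2]>60)
n,l,stt,c=cv2.connectedComponentsWithStats(m.astype(np.uint8))
print(proj(P,M(-.122,0,.059)),[(stt[i].tolist(),c[i]) for i in range(1,n) if stt[i,4]>60])
E
```

```text
[-122.7608    2.0162  159.6791] 47.75 33.522789730422 [ 0.411   0.4253  0.3765  2.0367 -0.2302  0.72   -1.1537]
[0.9, 2.6, 129.7] [0.001, 0.001, 0.001] rows 2.1
[259.3158 198.7103] [([252, 184, 17, 25, 339], array([259.8584, 196.1327]))]
```

Request:
{"api": "step_arm", "payload": {
  "rows": [1,2.5,50,0,0,0,1,2.5,100,0,0,0,1,2.5,130,0,0,0,1,2.5,130,0,0,0]
}}

```text
clock: 48.3
eef_pos: [0.3409, -0.3081, 0.0284]
ee_rot: [-0.001, 0.967, -0.255, -0.002]
ft_force: [0.1, 0.1, 0.7]
width: 0.356
finger_force: 0.0
```

Request:
{"api": "step_arm", "payload": {
  "rows": [0,0,0,0,0,0,0,0,0,0,0,0,0,0,0,0,0,0,0,0,0,0,0,0],
  "grip": -1,
  "grip_force": 20
}}

```text
clock: 48.8
eef_pos: [0.3431, -0.3095, 0.0312]
ee_rot: [0.001, 0.967, -0.255, 0.001]
ft_force: [0.9, 1.2, 6.5]
width: 0.164
finger_force: 20.0
```

Request:
{"api": "step_arm", "payload": {
  "rows": [10,-0.5,0,0,0,0,22,-0.5,0,0,0,0,34,-0.5,0,0,0,0,46,-0.5,0,0,0,0,58,-0.5,0,0,0,0,66,-0.5,0,0,0,0,71,-0.5,0,0,0,0,71,-0.5,0,0,0,0]
}}

```text
clock: 49.8
eef_pos: [0.4024, -0.3425, 0.0311]
ee_rot: [-0.0, 0.967, -0.255, -0.002]
ft_force: [-3.1, 2.6, 10.5]
width: 0.163
finger_force: 20.0
```

```bash
python3 - <<'E'
from h import *
p,R,s=st();print(inM(p),s['clock'],s['width']*93,R.inv().apply(s['ft_force']))
E
```

```text
[-52.5283  -0.186   31.1455] 49.8 15.171281003068865 [ -3.9873  -0.7151 -10.4749]
```

Request:
{"api": "step_arm", "payload": {
  "rows": [2,0,0,0,0,0,-8,0,0,0,0,0,-20,0,0,0,0,0,-32,0,0,0,0,0,-44,0,0,0,0,0,-56,0,0,0,0,0,-66,0,0,0,0,0,-72,0,0,0,0,0]
}}

```text
clock: 50.8
eef_pos: [0.343, -0.3096, 0.0312]
ee_rot: [0.002, 0.967, -0.255, 0.003]
ft_force: [8.1, -1.6, 2.4]
width: 0.168
finger_force: 20.0
```

Request:
{"api": "step_arm", "payload": {
  "rows": [-3,0,0,0,0,0,-3,0,0,0,0,0]
}}

```text
clock: 51.05
eef_pos: [0.3431, -0.3096, 0.0312]
ee_rot: [0.003, 0.967, -0.254, 0.005]
ft_force: [6.3, -2.6, 2.6]
width: 0.166
finger_force: 20.0
```

```bash
python3 - <<'E'
from h import *
p,R,s=st();print(inM(p),s['clock'],s['width']*93,R.inv().apply(s['ft_force']))
E
```

```text
[-120.4199   -0.7069   31.2194] 51.05 15.417834778475505 [ 6.7526 -0.8588 -2.5627]
```

Request:
{"api": "step_arm", "payload": {
  "rows": [3,0,0,0,0,0,3,0,0,0,0,0,3,0,0,0,0,0],
  "grip": 0.5
}}

```text
clock: 51.42
eef_pos: [0.3403, -0.3075, 0.0296]
ee_rot: [0.0, 0.967, -0.255, -0.001]
ft_force: [-0.2, -0.7, 0.2]
width: 0.435
finger_force: 0.0
```

Request:
{"api": "step_arm", "payload": {
  "rows": [0,0,-50,0,0,0,0,0,-100,0,0,0,0,0,-135,0,0,0,60,0,-135,0,0,0,120,0,-135,0,0,0,180,0,-135,0,0,0,180,0,-135,0,0,0,180,0,-135,0,0,0]
}}

```text
clock: 52.42
eef_pos: [0.4964, -0.3961, 0.1639]
ee_rot: [0.0, 0.967, -0.255, -0.002]
ft_force: [0.0, -1.0, -0.4]
width: 0.75
finger_force: 0.0
```

```bash
python3 - <<'E'
from h import *
p,R,s=st();print(inM(p),s['clock'],s['width']*93)
im,P=shot('wrist','w17.png')
print('pred',[proj(P,M(.062+x,y,.026)).round(1).tolist() for x,y in ((0,0),(.025,.025),(.025,-.025),(-.025,.025),(-.025,-.025))])
u,v=proj(P,M(.062,0,.026)).round().astype(int)
g=cv2.cvtColor(im,cv2.COLOR_RGB2GRAY); sub=g[v-14:v+15,u-14:u+15]
ys,xs=np.where(sub<0.6*np.median(sub)); print('dot',xs.mean()+u-14,ys.mean()+v-14,len(xs)); d=onz(P,xs.mean()+u-14,ys.mean()+v-14,.026); print(inM(d))
print(g[v+5,u-40:u+41:2].tolist()); print(g[v-40:v+41:2,u-14].tolist())
plan([(M(.060,0,.0155),down(-119.5))])
E
```

```text
[ 55.6003  -0.5533 163.8594] 52.425 69.79135702558209
pred [[256.4, 182.6], [229.8, 156.7], [282.9, 156.6], [231.0, 207.5], [281.9, 207.4]]
dot 255.7842105263158 184.03157894736842 190
[60.5803  0.5788 26.    ]
[76, 78, 78, 74, 79, 78, 78, 83, 84, 86, 86, 86, 86, 84, 81, 83, 78, 38, 41, 43, 35, 39, 36, 36, 81, 85, 85, 85, 85, 81, 86, 85, 83, 77, 74, 78, 83, 139, 79, 78, 75]
[157, 162, 163, 164, 103, 171, 169, 87, 176, 192, 188, 187, 187, 158, 85, 86, 86, 86, 84, 88, 86, 86, 84, 82, 86, 85, 82, 84, 84, 82, 84, 78, 82, 77, 35, 39, 38, 31, 25, 29, 29]
[5.1, -0.9, 148.9] [0.001, 0.003, -0.002] rows 2.4
```

Plate 2 is out at M x ≈ 60.5, y ≈ 0.5. Descend and grip.

Request:
{"api": "step_arm", "payload": {
  "rows": [5,-1,50,0,0,0,5,-1,100,0,0,0,5,-1,130,0,0,0,5,-1,142,0,0,0,5,-1,148,0,0,0,5,-1,148,0,0,0]
}}

```text
clock: 53.22
eef_pos: [0.5032, -0.3989, 0.018]
ee_rot: [0.001, 0.967, -0.255, 0.001]
ft_force: [-0.8, -0.5, 0.8]
width: 0.746
finger_force: 0.0
```

Request:
{"api": "step_arm", "payload": {
  "rows": [0,0,0,0,0,0,0,0,0,0,0,0,0,0,0,0,0,0,0,0,0,0,0,0],
  "grip": -1,
  "grip_force": 25
}}

```text
clock: 53.72
eef_pos: [0.5033, -0.3987, 0.0176]
ee_rot: [0.001, 0.967, -0.255, 0.0]
ft_force: [0.4, 0.9, 3.6]
width: 0.531
finger_force: 25.0
```

```bash
python3 -c "
from h import *
p,R,s=st();print(inM(p),s['clock'],s['width']*93)"; python3 tr.py 0 .0
```

```text
[62.8886  0.5822 17.6088] 53.725 49.41210185392761
[0.2, 0.3, -210.0] [0.0, 0.0, 0.0] rows 3.4
[-148.5, -316.6, -22.9] [0.002, -0.0, -1.248] rows 6.7
[123.8, -328.7, 100.0] [0.0, 0.0, -1.248] rows 6.7
[0.0, 0.0, 130.0] [0.0, 0.0, 0.0] rows 2.1
```

Request:
{"api": "step_arm", "payload": {
  "rows": [0,0,-30,0,0,0,0,0,-90,0,0,0,0,0,-150,0,0,0,0,0,-210,0,0,0,0,0,-210,0,0,0]
}}

```text
clock: 54.35
eef_pos: [0.505, -0.4009, 0.2328]
ee_rot: [0.003, 0.967, -0.255, 0.005]
ft_force: [-1.2, 0.8, -0.7]
width: 0.535
finger_force: 25.0
```

Request:
{"api": "step_arm", "payload": {
  "rows": [-148,-317,-23,0,0,-0.16,-148,-317,-23,0,0,-0.33,-148,-317,-23,0,0,-0.5,-148,-317,-23,0,0,-0.67,-148,-317,-23,0,0,-0.84,-148,-317,-23,0,0,-1.0,-148,-317,-23,0,0,-1.15,-148,-317,-23,0,0,-1.248]
}}

```text
clock: 55.35
eef_pos: [0.5294, -0.0483, 0.2479]
ee_rot: [-0.0, 0.933, 0.361, -0.002]
ft_force: [-0.3, 0.4, -1.0]
width: 0.536
finger_force: 25.0
```

Request:
{"api": "step_arm", "payload": {
  "rows": [124,-329,100,0,0,-0.16,124,-329,100,0,0,-0.33,124,-329,100,0,0,-0.5,124,-329,100,0,0,-0.67,124,-329,100,0,0,-0.84,124,-329,100,0,0,-1.0,124,-329,100,0,0,-1.15,124,-329,100,0,0,-1.248]
}}

```text
clock: 56.35
eef_pos: [0.4007, 0.2782, 0.1477]
ee_rot: [-0.001, 0.546, 0.838, -0.002]
ft_force: [-0.5, -0.1, -0.8]
width: 0.538
finger_force: 25.0
```

Request:
{"api": "step_arm", "payload": {
  "rows": [0,0,30,0,0,0,0,0,60,0,0,0,0,0,60,0,0,0,0,0,60,0,0,0]
}}

```text
clock: 56.85
eef_pos: [0.4023, 0.2781, 0.0895]
ee_rot: [-0.0, 0.548, 0.836, -0.001]
ft_force: [-0.7, -1.0, -0.4]
width: 0.533
finger_force: 25.0
```

```bash
python3 - <<'E'
from h import *
p,R,s=st();print(inT(p),s['clock'],s['width']*93,(down(23.5).inv()*R).as_rotvec())
plan([(T(-.079,.0023,.035),down(23.5))])
E
```

```text
[-78.3495   0.8255  89.513 ] 56.85 49.61098343180879 [ 0.0012 -0.0003 -0.0001]
[1.5, -0.6, 54.5] [-0.001, 0.0, 0.0] rows 0.9
```

Request:
{"api": "step_arm", "payload": {
  "rows": [1.5,-0.5,30,0,0,0,1.5,-0.5,54,0,0,0,1.5,-0.5,62,0,0,0,1.5,-0.5,69,0,0,0,1.5,-0.5,74,0,0,0,1.5,-0.5,77,0,0,0,1.5,-0.5,77,0,0,0]
}}

```text
clock: 57.72
eef_pos: [0.4016, 0.2792, 0.0135]
ee_rot: [0.0, 0.548, 0.836, -0.0]
ft_force: [-0.9, -0.9, 6.8]
width: 0.534
finger_force: 25.0
```

```bash
python3 - <<'E'
from h import *
p,R,s=st();print(inT(p),s['clock'],s['width']*93,s['ft_force'],s['torque'])
E
```

```text
[-78.5806   2.1558  13.4707] 57.725 49.68170763806999 [-0.9472 -0.8599  6.8245] [-0.2289  0.1788  0.016 ]
```

Seated at the expected height; release, rise, and check.

Request:
{"api": "step_arm", "payload": {
  "rows": [0,0,-1,0,0,0,0,0,-1,0,0,0,0,0,-1,0,0,0],
  "grip": 0.22
}}

```text
clock: 58.1
eef_pos: [0.4013, 0.279, 0.0133]
ee_rot: [-0.0, 0.548, 0.836, -0.001]
ft_force: [-0.5, -0.2, -0.2]
width: 0.608
finger_force: 0.0
```

Request:
{"api": "step_arm", "payload": {
  "rows": [0,0,-15,0,0,0,0,0,-60,0,0,0,0,0,-120,0,0,0,0,0,-180,0,0,0,0,0,-230,0,0,0,0,0,-230,0,0,0]
}}

```text
clock: 58.85
eef_pos: [0.4031, 0.281, 0.2482]
ee_rot: [0.002, 0.548, 0.836, 0.004]
ft_force: [1.1, 0.3, -0.4]
width: 0.613
finger_force: 0.0
```

Request:
{"api": "step_arm", "payload": {
  "rows": [-60,0,-20,0,0,0,-120,0,-30,0,0,0,-180,0,-40,0,0,0,-240,0,-40,0,0,0,-300,0,-40,0,0,0,-300,0,-40,0,0,0]
}}

```text
clock: 59.6
eef_pos: [0.5213, -0.0025, 0.2821]
ee_rot: [-0.0, 0.553, 0.833, -0.003]
ft_force: [-1.2, 0.4, 0.3]
width: 0.609
finger_force: 0.0
```

```bash
python3 - <<'E'
from h import *
p,R,s=st();print(p,s['clock'])
im,P=shot('top','t9.png'); g=cv2.cvtColor(im,cv2.COLOR_RGB2GRAY)
for y in (0,.07):
    q=proj(P,T(-.079,y,.022)); u,v=q.round().astype(int); sub=g[v-9:v+10,u-9:u+10]
    ys,xs=np.where(sub<.65*np.median(sub)); c=(xs.mean()+u-9,ys.mean()+v-9) if len(xs) else None
    print('plate',q,c,len(xs), inT(onz(P,*c,.022)) if c else sub.tolist())
h=cv2.cvtColor(im,cv2.COLOR_RGB2HSV)
# blanks: compare with first picture
a=cv2.cvtColor(cv2.imread('pics/top0.png'),cv2.COLOR_BGR2RGB)
d=(cv2.absdiff(a,im).max(2)>35).astype(np.uint8); d=cv2.morphologyEx(d,cv2.MORPH_OPEN,np.ones((2,2)))
n,l,stt,c=cv2.connectedComponentsWithStats(d)
for i in range(1,n):
    if stt[i,4]>12: print(stt[i].tolist(),c[i].round(), inT(onz(P,*c[i],.045)).round(),inM(onz(P,*c[i],.02)).round())
m=((h[...,0]<6)|(h[...,0]>174))&(h[...,1]>150)&(h[...,2]>60); ys,xs=np.where(m[200:300,340:420]); print('knob',xs.mean()+340,ys.mean()+200, proj(P,M(-.122,0,.055)))
E
```

```text
[ 0.5213 -0.0025  0.2821] 59.6
plate [133.6806 249.1169] (np.float64(133.30555555555554), np.float64(249.6111111111111)) 36 [-79.7975   1.2674  22.    ]
plate [106.7289 259.8625] (np.float64(106.29729729729729), np.float64(260.2162162162162)) 37 [-79.4182  71.2621  22.    ]
[214, 111, 119, 273, 17904] [271. 264.] [-240. -301.   45.] [-214.  228.   20.]
[242, 132, 7, 3, 14] [245. 133.] [  89. -364.   45.] [ 41. 457.  20.]
[236, 175, 9, 40, 271] [239. 195.] [ -54. -292.   45.] [-107.  385.   20.]
[256, 187, 3, 6, 13] [257. 189.] [ -57. -339.   45.] [-71. 354.  20.]
[319, 187, 10, 10, 68] [323. 192.] [-124. -490.   45.] [ 12. 206.  20.]
[84, 190, 6, 8, 31] [ 87. 193.] [90. 55. 45.] [-301.  717.   20.]
[109, 190, 8, 7, 47] [112. 193.] [68. -3. 45.] [-268.  663.   20.]
[118, 194, 8, 17, 37] [121. 202.] [ 37. -16.  45.] [-276.  630.   20.]
[81, 201, 8, 7, 44] [ 84. 204.] [67. 69. 45.] [-327.  706.   20.]
[92, 205, 7, 17, 46] [ 95. 213.] [36. 52. 45.] [-333.  671.   20.]
[310, 211, 10, 10, 72] [315. 215.] [-171. -446.   45.] [-53. 195.  20.]
[118, 214, 8, 7, 46] [121. 217.] [ 4. -3. 45.] [-
[... 166 characters left out ...]
 9, 34] [101. 234.] [-18.  56.  45.] [-369.  629.   20.]
[123, 237, 24, 25, 324] [134. 249.] [-82.  -5.  45.] [-358.  539.   20.]
[105, 249, 15, 18, 112] [112. 256.] [-79.  48.  45.] [-400.  574.   20.]
[96, 253, 8, 20, 48] [ 99. 263.] [-81.  83.  45.] [-430.  594.   20.]
[106, 258, 5, 5, 20] [108. 260.] [-84.  61.  45.] [-413.  578.   20.]
[109, 264, 5, 6, 19] [111. 266.] [-100.   60.   45.] [-423.  564.   20.]
[323, 337, 6, 8, 34] [326. 341.] [-457. -353.   45.] [-305.   19.   20.]
[386, 342, 126, 42, 2610] [469. 369.] [-647. -645.   45.] [-184. -317.   20.]
[244, 380, 5, 4, 16] [246. 382.] [-470. -142.   45.] [-485.  138.   20.]
knob 372.2758620689655 279.7241379310345 [372.2452 279.9321]
```

```bash
python3 -c "
from bench import arm
print(arm.job_done())"
```

```text
the job is handed in; nothing more can be done
None
```

The job is handed in at 59.6 s of the 210 s limit. Two blanks were in the rack; both went side by side on the V-rest, then into the tray's left and middle cradles. Each has a base plate seated in the pocket of its bay, the two spares are still in the magazine and the pusher is fully home; the last top-camera check agreed, but the judge's verdict was not shown.

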